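# Pack the squeegee kit in layers

## Robot

A 6-joint arm with a two-finger parallel gripper is mounted at the origin on the work surface. World frame = base frame: x ahead of the robot, y to its left, z up, the work surface at z = 0. Lengths are in m, angles in rad, forces in N, time in s.
With the tool pointing down it reaches from about 0.325 to 0.925 m from the base axis. Payload 3.1 kg.
Tool frame: the origin (TCP) lies where the fingers leave the gripper's body, on its centre line; the fingertips stand 73 mm ahead of it and the grasp point (between the pads) lies 54 mm ahead of it; x points along the fingers, z is the direction in which the jaws open and shut, and the axes are right-handed (so a half turn about x gives the same grasp; the last joint's range is limited). The gripper opens to 85 mm and grips with 20 to 120 N. Pads are 22 mm wide; open, the fingers measure 114 mm over their backs; the gripper's body (76 mm by 85 mm) begins 54 mm behind the grasp point. The pads swing forward as they close: fully open they stand 13 mm farther back than shut.
Start: joints at [-1.273, 0.217, 1.613, -0, 1.311, -0.112], TCP at [0.249, -0.573, 0.304] pointing down, gripper open.
Joint ranges: [-2.75, 2.75], [-0.78, 2.1], [0.31, 2.55], [-1.13, 4.27], [0.13, 2.63], [-2.58, 2.58]. Speed limits (rad/s): [2.79, 2.79, 3.14, 3.14, 3.14, 3.14].

## Interface

Orientations are given as [roll, pitch, yaw] about the fixed x, y, z axes, in that order (R = Rz(yaw) Ry(pitch) Rx(roll)).
In Python, from rig import env gives the robot as it stands. The module is installed in compiled form; this text tells all that it offers.
- The arm moves only by the tool move_arm, never from a script. Its argument "commands" is a list of rows, each a list of 7 numbers: the shift along the world's x, y, z in mm, then the turn, a rotation vector about the world's x, y, z in rad, then the closure, from -1 (fully open) to 1 (shut), so that 0 is half open. In form: [[dx, dy, dz, wx, wy, wz, gripper], ...]. A call has 1 to 20 rows; each row is the pose to reach, as a shift and turn from the pose commanded when the call began; what a row does not reach only later rows make up. A row lasts 1/8 s, in which the tool goes at most 62.5 mm and 10.7 degrees, less where a joint would pass 70% of its speed; a pose out of reach is approached as far as the arm can. A call with a gripper value outside its range is refused whole. The fingers move at their own pace and stop on an object; "newtons" is the grip in N (left out, the last holds). Time passes only in rows, so rows that repeat a pose let the fingers close. It gives the time, the measured TCP pose, the force and the opening at its end, in the units of the state.
- env.get_state(): the state, without advancing time (a new reading comes with each control period).
- env.snapshot(name): name is "scene" or "top" or "wrist"; returns a dict with "color" (480x640x3 uint8, red, green, blue), "depth" (480x640 float32, m along the optical axis (not along the pixel's ray), 0 where there is no reading), "fovy" (degrees; the focal length in pixels is half the picture's height over the tangent of half this angle, whatever the lens; pixels are square), "cx", "cy" (the principal point, pixels), "R" (3x3) and "t" (3): a world point X has camera coordinates R X + t. Camera axes: x right, y down, z forward; pixel columns grow to the right and rows downward; lengths in m; the calibration is good to about 2 mm. A picture is of the moment at which its call begins.
- env.hand_in(): hands the job in, once; it reports no verdict.
The state is a dict: "t": time; "q": joint angles; "qvel": joint speeds; "joint_torque": joint torques, N m; "ee_pos": TCP position; "ee_rot": TCP orientation; "wrist_force": force on the tool from outside, world axes, zero at the start; "moment": the same for the moment, N m; "grip_width": opening from 0.0 (shut) to 1.0 (fully open).
Only numpy, scipy, OpenCV 4.12 (cv2) and the standard library are available. Lean on these libraries where they do the work, as an engineer would, in place of code of your own. Each camera call takes 0.05 s, during which the arm holds its last target.

## Task

Pack the printing kit into the open green case. First lay the packer block flat on one of its wide green-panelled faces in the oblong orange-ribbed pocket with the yellow floor (it starts standing on its narrow edge; the edge of the grey step plate can be used to tumble it over) and put the star knob, metal hub up, in the square one with the white floor; then lay the squeegee over both, blade up, with its handle fully down in the two black cradles. Leave the ink jar, the tape roll and the spatula where they are.

Things in the scene. Friction and masses are not known exactly. Their poses are not given: they have to be found in the camera images.
- case: Open green kit case fixed to the table, 150 (x) x 260 (y) x 26 high outside, walls 5 thick, floor 5 thick. Origin: centre of its underside; y along its length, z up. Its orange pockets and black cradles are described with their points.
- block_pocket (a point): Centre of the floor (5 above the table) of the oblong orange-ribbed pocket with a yellow floor, at case (0, +50, 5) mm; axes as the case. Clear inside 64 (x) x 44 (y), ribs 6 thick, 10 high; the short sides (at +-x) have a gap 32 wide in the middle for fingers. The case walls are 70 from the centre in x.
- knob_pocket (a point): Centre of the floor (5 above the table) of the square orange-ribbed pocket with a white floor, at case (0, -50, 5) mm; same axes as the case. Clear inside 48 x 48, ribs 6 thick and 10 high; the two sides at +-x have a gap 32 wide in the middle for fingers.
- cradle_mid (a point): Midway between the two black cradles, at seat height: case (0, 0, 33) mm, 28 above the case floor; axes as the case. Cradles at case y = +-105, each 16 long in y, with a flat seat 39 wide in x between cheeks 11 thick and 12 high. The loaded squeegee's origin coincides with this point.
- step: Grey flat step plate fixed to the table, 110 (x) x 110 (y) x 14 thick. Origin: centre of its underside, z up. The table beside its -x edge (the one nearer the robot) is clear for at least 70 mm.
- block: Loose brass block, green panel on each wide face: 60 (x) x 24 (y) x 40 (z), 0.16 kg; origin at its centre. Starts standing on the step plate, z up, x along the plate's y within 0.3 rad. Let go with its centre 7 beyond the plate's -x edge, its x along the edge, it tips and lands on a wide face on the table. In its pocket: y vertical (either way up), x along case x, centre 12 above the floor.
- knob: Loose black star knob: round lobed head 44 diameter and 16 high, with a metal hub 22 diameter rising to 22 on top. About 0.06 kg. Origin: centre of its underside, z up through the hub. It lies on the table, hub up.
- squeegee: Loose squeegee lying on the back of its handle, blade up: wooden handle 34 (x) x 230 (y) x 24 high, green blade 8 thick standing from 24 to 46 high along the middle of its top; 0.22 kg. Origin: centre of the handle's underside; y along its length, z up. Take it across the handle near the middle. Either end may point either way in the case.
- jar: Bystander: ink jar, 64 diameter, 62 high, origin at the centre of its underside.
- tape: Bystander: roll of blue tape, 56 outside and 38 inside diameter, 24 high, origin at the centre of its underside.
- spatula: Bystander: ink knife (spatula) with wooden handle, about 220 long, 30 wide, lying on the table; x along its length, origin at the middle of its underside.
Not all that is in view belongs to the job. Several things have the shape of the block; the one meant has the colours described above.

How it is judged:
On the way:
1. the lower layer is loaded: the block lies flat in its pocket and the knob, hub up, in its own, with the squeegee not yet over them (horizontal distance between block and block_pocket below 0.007 m and z of block in the frame of block_pocket between 0.008 and 0.0155 m and angle between the y axis of block and the z axis of case, either way round below 0.1 rad and angle between the x axis of block and the x axis of case, either way round below 0.2 rad and horizontal distance between knob and knob_pocket below 0.007 m and z of knob in the frame of knob_pocket between -0.003 and 0.004 m and angle between knob's own z axis and vertical below 0.12 rad and horizontal distance between squeegee and cradle_mid above 0.06 m), for 0.2 s.
At the end, for the whole second after the job is handed in: Block flat on a wide face on its pocket's floor (7 mm, 0.1 rad) and along case x (0.2 rad); knob hub up on its pocket's floor (7 mm, 0.12 rad); squeegee blade up on both cradle seats (6 mm across, 10.5 mm along, 3.5 mm high, tilt 0.06, turn 0.08 rad); all at rest (horizontal distance between block and block_pocket below 0.007 m and z of block in the frame of block_pocket between 0.008 and 0.0155 m and angle between the y axis of block and the z axis of case, either way round below 0.1 rad and angle between the x axis of block and the x axis of case, either way round below 0.2 rad and horizontal distance between knob and knob_pocket below 0.007 m and z of knob in the frame of knob_pocket between -0.003 and 0.004 m and angle between knob's own z axis and vertical below 0.12 rad and x of squeegee in the frame of cradle_mid between -0.006 and 0.006 m and y of squeegee in the frame of cradle_mid between -0.0105 and 0.0105 m and z of squeegee in the frame of cradle_mid between -0.003 and 0.0035 m and angle between squeegee's own z axis and vertical below 0.06 rad and angle between the y axis of squeegee and the y axis of case, either way round below 0.08 rad and linear speed of each of block, knob, squeegee below 0.02 m/s); the robot touches nothing.
It fails at once if the jar was pushed more than 30 mm (distance of jar from where it was at the start of the episode above 0.03 m).
It fails at once if the tape was pushed more than 30 mm (distance of tape from where it was at the start of the episode above 0.03 m).
It fails at once if the spatula was pushed more than 30 mm (distance of spatula from where it was at the start of the episode above 0.03 m).
It also fails if it takes over 72 s, if anything falls off the work surface, if the arm or the gripper's body presses on something with over 40 N, if the wrist force passes 120 N, or if a joint passes its speed limit or range.

## Working session

There is one attempt and no reset: what is moved stays moved. The work goes in short steps, Python scripts to look and compute and a tool call to move; the robot and the scene stay as the last step left them, time stands still between calls to the robot, and variables do not carry over. Pictures are saved under pics/ and viewed, and the job is handed in when it is done.

Besides the shell and the picture viewer there is one more tool, called after ">>>" by a JSON object that holds its "fn" and its "kwargs". move_arm: Moves the arm, as the interface text tells. Its arguments: {"type":"object","properties":{"commands":{"type":"array"},"newtons":{"type":"number"}},"required":["commands"]}

```bash
mkdir -p pics; cat > h.py <<'E'
import numpy as np, cv2
from rig import env
def snap(n,f=None):
    s=env.snapshot(n)
    if f: cv2.imwrite('pics/'+f+'.png',s['color'][:,:,::-1])
    s['f']=240/np.tan(np.radians(s['fovy'])/2); return s
def pts(s):
    d=s['depth']; v,u=np.mgrid[:480,:640]
    P=np.stack([(u-s['cx'])/s['f']*d,(v-s['cy'])/s['f']*d,d],-1)
    return (P-s['t'])@s['R']   # R^T(P-t)
def ray(s,u,v,z):
    c=-s['R'].T@s['t']; d=s['R'].T@np.array([(u-s['cx'])/s['f'],(v-s['cy'])/s['f'],1.])
    return c+d*(z-c[2])/d[2]
def proj(s,X):
    p=s['R']@np.array(X)+s['t']; return p[:2]/p[2]*s['f']+[s['cx'],s['cy']]
E
python3 - <<'E'
from h import *
for n in ['scene','top','wrist']:
    s=snap(n,n+'0'); print(n,s['fovy'],-s['R'].T@s['t'])
    np.savez('/tmp/'+n+'0.npz',**s)
print(env.get_state())
E
```

```text
scene 54.32702247015848 [1.08659293 0.25471781 0.69270053]
top 56.93439629038777 [0.37785471 0.04365223 0.84292657]
wrist 67.37211588310952 [ 0.31512295 -0.54522122  0.37296012]
{'t': 0.15, 'q': array([-1.27317883e+00,  2.17627153e-01,  1.61460447e+00, -1.72909034e-05,
        1.31128896e+00, -1.12208451e-01]), 'qvel': array([-5.80585944e-05, -3.40673067e-03, -4.45225697e-03, -1.49219766e-03,
        1.31384551e-03,  1.37225655e-03]), 'joint_torque': array([ 5.47118464e-05, -3.97450447e+01, -3.04414308e+01, -1.33935582e-04,
        5.83744026e-03, -4.19289989e-06]), 'ee_pos': array([ 0.24889546, -0.57275773,  0.30281906]), 'ee_rot': array([3.03804788, 1.56886833, 1.87708196]), 'wrist_force': array([-0.49439707, -0.29653783,  0.82332289]), 'moment': array([ 0.05288152, -0.01908224,  0.00043414]), 'grip_width': 0.9995066898522604}
```

View pics/top0.png

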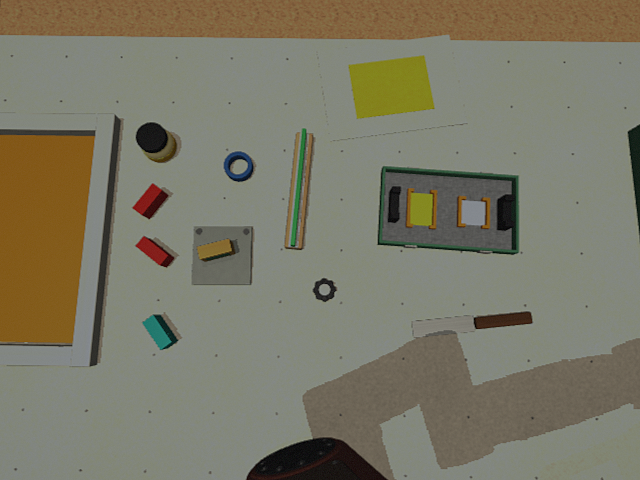

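View pics/scene0.png

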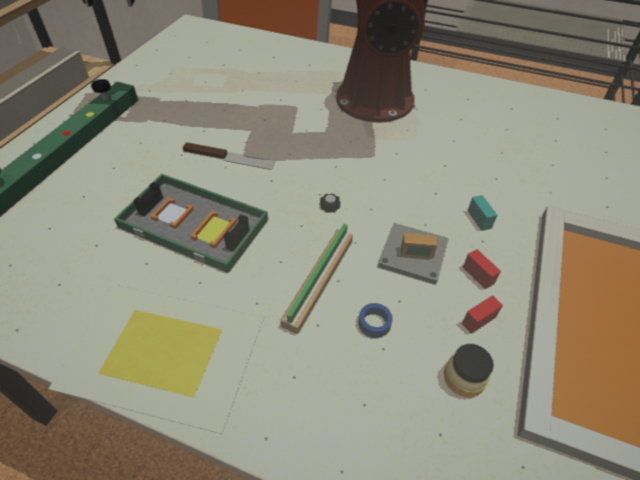

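The block candidates in the top view are two red ones at (150,201) and (154,251), a teal one at (159,331), and the brass one on the grey plate at (216,249). Only the brass one has the right colour and stands on the plate. I'll confirm it in a crop and take measurements.

```bash
python3 - <<'E'
from h import *
t=dict(np.load('/tmp/top0.npz')); sc=dict(np.load('/tmp/scene0.npz'))
a=cv2.resize(t['color'][215:295,170:270],None,fx=4,fy=4,interpolation=cv2.INTER_CUBIC)
b=cv2.resize(sc['color'][215:295,370:470],None,fx=4,fy=4,interpolation=cv2.INTER_CUBIC)
c=cv2.resize(t['color'][155:265,370:530],None,fx=5,fy=5,interpolation=cv2.INTER_CUBIC)[:, :800]
cv2.imwrite('pics/crop_block.png',np.hstack([a,b])[:,:,::-1]); cv2.imwrite('pics/crop_case.png',c[:,:,::-1])
for n,s in [('top',t),('scene',sc)]:
    P=pts(s)
    print(n,'table z', np.median(P[...,2][(P[...,2]>-.02)&(P[...,2]<.02)]))
P=pts(t); hsv=cv2.cvtColor(t['color'],cv2.COLOR_RGB2HSV)
def rep(name,m,box):
    u0,v0,u1,v1=box; mm=np.zeros((480,640),bool); mm[v0:v1,u0:u1]=m[v0:v1,u0:u1]
    p=P[mm]; 
    if len(p)==0: print(name,'none');return
    r=cv2.minAreaRect((p[:,:2]*1000).astype(np.float32))
    print(name,len(p),'rect c',np.round(r[0],1),'size',np.round(r[1],1),round(r[2],1),'z pct',np.round(np.percentile(p[:,2],[2,50,98])*1000,1))
Z=P[...,2]
rep('block top',(Z>.048),(190,225,255,287))
rep('step',(Z>.009)&(Z<.020),(188,222,258,289))
rep('handle',(Z>.017)&(Z<.030),(280,125,318,252))
rep('blade',(Z>.04),(280,120,318,252))
rep('knob head',(Z>.010)&(Z<.019),(308,275,342,305))
rep('knob hub',(Z>.019),(308,275,342,305))
rep('case wall',(Z>.020)&(Z<.030)&(hsv[...,0]>60)&(hsv[...,0]<95)&(hsv[...,1]>100),(372,160,525,260))
rep('yellow',(hsv[...,0]>22)&(hsv[...,0]<35)&(hsv[...,1]>150),(405,180,440,235))
rep('jar',Z>.055,(130,115,180,165)); rep('tape',Z>.018,(220,145,260,185)); 
E
```

```text
top table z 0.0012856860503158178
scene table z 0.000125100947085647
block top 479 rect c [453.2 145.5] size [247.7  53.7] 65.8 z pct [ 49.7  54.8 842.9]
step 2798 rect c [487.  225.2] size [109.1 110.6] 0.7 z pct [11.8 14.9 17.8]
handle 1502 rect c [614.6  82. ] size [ 34.3 229.3] 85.7 z pct [21.1 24.9 28.1]
blade 550 rect c [551.5  76.9] size [351.2  40.1] 4.3 z pct [ 42.4  46.9 842.9]
knob head 264 rect c [423.5  30.7] size [39.6 40.6] 24.1 z pct [13.9 16.8 18.8]
knob hub 127 rect c [414.3  40.2] size [33.3 65.1] 57.5 z pct [ 19.   22.7 418.5]
case wall 894 rect c [ 578.5 -202.9] size [258.1 149.3] 86.6 z pct [20.7 26.4 29.4]
yellow 711 rect c [485.  -79.9] size [ 66.6 320.2] 52.7 z pct [ 3.6  6.8 16.7]
jar 726 rect c [559.4 202.4] size [479.1  55.4] 47.8 z pct [57.  62.7 65.9]
tape 381 rect c [526.7 140.5] size [350.9  54.5] 24.2 z pct [18.9 24.5 29.1]
```

View pics/crop_block.png

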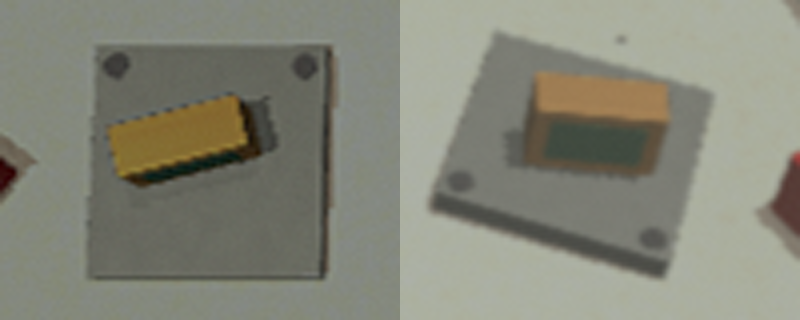

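View pics/crop_case.png

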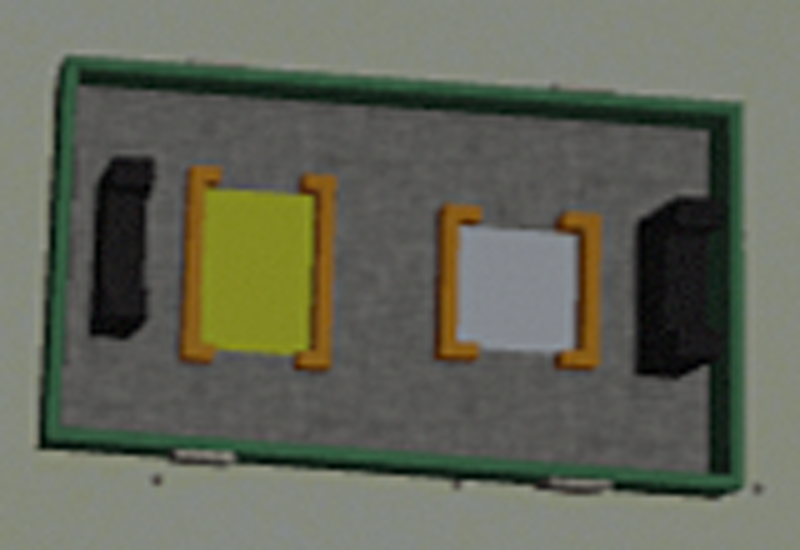

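The crop confirms it: brass body with a dark green panel on the wide face. Next I'll refine the poses by ray casting at known heights in both views.

```bash
cat > m.py <<'E'
from h import *
def rectm(s,mask,z,name,P=None):
    # largest contour of mask -> rays onto plane z -> minAreaRect
    cs,_=cv2.findContours(mask.astype(np.uint8),cv2.RETR_EXTERNAL,cv2.CHAIN_APPROX_NONE)
    c=max(cs,key=cv2.contourArea)[:,0]
    w=np.array([ray(s,u,v,z)[:2]*1000 for u,v in c],np.float32)
    r=cv2.minAreaRect(w); M=cv2.moments(w)
    b=cv2.boxPoints(r); e=[b[1]-b[0],b[2]-b[1]]; L=max(e,key=np.linalg.norm); a=np.degrees(np.arctan2(L[1],L[0]))
    a=(a+180)%180
    print(name,'c',np.round(r[0],1),'cm',np.round([M['m10']/M['m00'],M['m01']/M['m00']],1),'size',np.round(sorted(r[1]),1),'long axis deg',round(a,1)); return r,a
def box(m,u0,v0,u1,v1):
    k=np.zeros_like(m); k[v0:v1,u0:u1]=m[v0:v1,u0:u1]; return k
E
python3 - <<'E'
from m import *
t=dict(np.load('/tmp/top0.npz')); sc=dict(np.load('/tmp/scene0.npz'))
def views():
    yield 't',t; yield 's',sc
def wbox(P,x0,x1,y0,y1): return (P[...,0]>x0)&(P[...,0]<x1)&(P[...,1]>y0)&(P[...,1]<y1)
for n,s in views():
    P=pts(s);Z=P[...,2]; H=cv2.cvtColor(s['color'],cv2.COLOR_RGB2HSV); ok=s['depth']>0
    op=lambda m: ok&m
    rectm(s,op(wbox(P,.44,.54,.17,.29)&(Z>.046)&(Z<.065)),.054,n+' block')
    rectm(s,op(wbox(P,.42,.56,.15,.30)&(Z>.008)),.014,n+' step')
    rectm(s,op(wbox(P,.47,.75,.03,.13)&(Z>.04)&(Z<.056)),.046,n+' blade')
    rectm(s,op(wbox(P,.47,.75,.03,.13)&(Z>.014)),.024,n+' squeegee')
    rectm(s,op(wbox(P,.37,.47,-.02,.08)&(Z>.009)),.016,n+' knob')
    rectm(s,op(wbox(P,.37,.47,-.02,.08)&(Z>.0192)&(Z<.03)),.022,n+' hub')
    g=(H[...,0]>55)&(H[...,0]<95)&(H[...,1]>90)&(H[...,2]>60)&wbox(P,.47,.69,-.36,-.05)
    rectm(s,op(g&(Z>.018)&(Z<.033)),.026,n+' case')
    yl=(H[...,0]>22)&(H[...,0]<35)&(H[...,1]>150)&wbox(P,.5,.66,-.25,-.1)
    rectm(s,op(yl),.005,n+' yellow')
    w=(H[...,1]<60)&(H[...,2]>125)&wbox(P,.53,.62,-.31,-.2)
    rectm(s,op(w),.005,n+' white')
E
```

```text
t block c [491.4 230. ] cm [491.6 230. ] size [25.8 61.1] long axis deg 105.1
t step c [487.  224.9] cm [487.  225.1] size [108.6 111.1] long axis deg 90.8
t blade c [615.6  81.8] cm [615.9  81.8] size [  8.6 225.9] long axis deg 175.6
t squeegee c [618.3  81.4] cm [615.4  81.7] size [ 34.4 239.6] long axis deg 175.7
t knob c [423.9  30.7] cm [423.9  30.9] size [40.3 40.6] long axis deg 159.0
t hub c [423.9  31. ] cm [423.9  30.8] size [18.3 20.3] long axis deg 90.8
t case c [ 578.6 -202.3] cm [ 578.6 -202.6] size [149.1 258.2] long axis deg 86.5
t yellow c [ 582.3 -154.8] cm [ 582.5 -154.8] size [42.8 63.4] long axis deg 178.2
t white c [ 576.4 -254.5] cm [ 576.8 -254.9] size [44.3 47.1] long axis deg 176.8
s block c [495.2 232.3] cm [494.8 231.4] size [31.6 59.6] long axis deg 105.7
s step c [488.8 225.9] cm [487.9 225.8] size [109.7 115.8] long axis deg 1.0
s blade c [616.2  83.5] cm [617.6  83.1] size [ 10.1 229.2] long axis deg 175.7
s squeegee c [608.1  85. ] cm [614.5  84.2] size [ 36.  251.6] long axis deg 175.7
s knob c [426.3  32.6] cm [426.1  32.6] size [40.9 47.2] long axis deg 28.2
s hub c [424.7  32.6] cm [424.2  32.1] size [18.6 21. ] long axis deg 21.1Traceback (most recent call last):
  File "<stdin>", line 16, in <module>
  File "m.py", line 5, in rectm
    c=max(cs,key=cv2.contourArea)[:,0]
      ~~~^^^^^^^^^^^^^^^^^^^^^^^^
ValueError: max() iterable argument is empty
```

```bash
python3 - <<'E'
from h import *
from scipy.spatial.transform import Rotation as Ro
st=env.get_state(); R=Ro.from_euler('xyz',st['ee_rot']).as_matrix(); print(R.round(3))
jaw=R[:,2]; print('jaw deg',np.degrees(np.arctan2(jaw[1],jaw[0])), 'turn to 105.1:', [np.radians(105.1-np.degrees(np.arctan2(jaw[1],jaw[0]))+k) for k in(-180,0,180)])
print('tool x dir',R[:,0], 'shift', np.array([491.4,230,100])-st['ee_pos']*1000, st['q'])
# geometric tilt correction rotation
E
```

```text
[[-0.001  0.917  0.398]
 [ 0.002  0.398 -0.917]
 [-1.     0.    -0.002]]
jaw deg -66.51843676192664 turn to 105.1: [np.float64(-0.14628587496849763), np.float64(2.9953067786212957), np.float64(6.136899432211089)]
tool x dir [-5.81328845e-04  1.83827040e-03 -9.99998141e-01] shift [ 242.50454338  802.75772904 -202.81905821] [-1.27317883e+00  2.17627153e-01  1.61460447e+00 -1.72909034e-05
  1.31128896e+00 -1.12208451e-01]
```

View pics/wrist0.png

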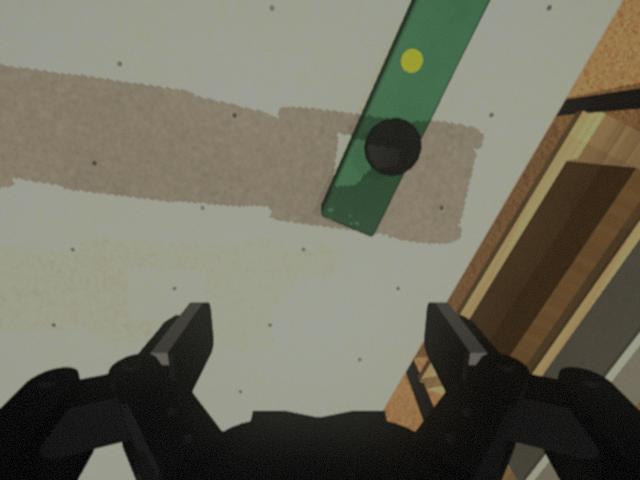

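>>> {"fn": "move_arm", "kwargs": {"commands": [[242,803,-60,0,0,-0.146,-1],[242,803,-60,0,0,-0.146,-1],[242,803,-60,0,0,-0.146,-1],[242,803,-60,0,0,-0.146,-1],[242,803,-60,0,0,-0.146,-1],[242,803,-60,0,0,-0.146,-1],[242,803,-60,0,0,-0.146,-1],[242,803,-60,0,0,-0.146,-1],[242,803,-60,0,0,-0.146,-1],[242,803,-60,0,0,-0.146,-1],[242,803,-60,0,0,-0.146,-1],[242,803,-60,0,0,-0.146,-1],[242,803,-60,0,0,-0.146,-1],[242,803,-60,0,0,-0.146,-1],[242,803,-60,0,0,-0.146,-1],[242,803,-90,0,0,-0.146,-1],[242,803,-90,0,0,-0.146,-1]], "newtons": 40}}

```text
t: 2.28
ee_pos: [0.4887, 0.228, 0.2112]
ee_rot: [-1.462, 1.564, -2.77]
wrist_force: [-0.3, -0.3, 0.7]
grip_width: 1.001
```

```bash
cat >> m.py <<'E'
from scipy.spatial.transform import Rotation as Ro
def pose(goal=None):
    st=env.get_state(); R=Ro.from_euler('xyz',st['ee_rot']).as_matrix(); j=R[:,2]
    print('t',round(st['t'],2),'tcp',np.round(st['ee_pos']*1000,1),'jaw',round(np.degrees(np.arctan2(j[1],j[0])),2),'toolx',R[:,0].round(4),'grip mm',round(st['grip_width']*85,1),'F',np.round(st['wrist_force'],1))
    return st
def wbox(P,x0,x1,y0,y1): return (P[...,0]>x0)&(P[...,0]<x1)&(P[...,1]>y0)&(P[...,1]<y1)
E
python3 - <<'E'
from m import *
pose()
s=snap('wrist','w1'); P=pts(s);Z=P[...,2];ok=s['depth']>0
rectm(s,ok&wbox(P,.44,.55,.16,.30)&(Z>.046)&(Z<.065),.054,'block')
rectm(s,ok&wbox(P,.40,.58,.13,.32)&(Z>.008)&(Z<.07),.014,'step')
E
```

```text
t 2.27 tcp [488.7 228.  211.2] jaw -74.94 toolx [-0.0066 -0.0026 -1.    ] grip mm 85.1 F [-0.3 -0.3  0.7]
block c [492.6 231.1] cm [492.6 231.1] size [26.1 59.8] long axis deg 105.6
step c [486.1 225.4] cm [486.2 225.4] size [109.7 110.2] long axis deg 0.9
```

View pics/w1.png

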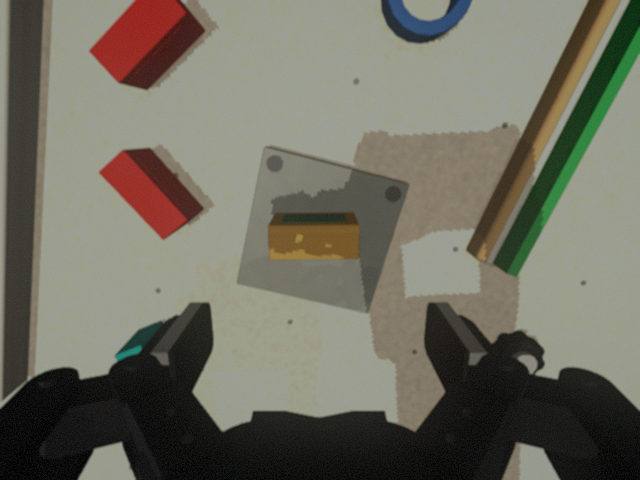

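>>> {"fn": "move_arm", "kwargs": {"commands": [[1,0,-60,0,0,0,-1],[1,0,-100,0,0,0,-1],[1,0,-123,0,0,0,-1],[1,0,-123,0,0,0,-1],[1,0,-123,0,0,0,0.2],[1,0,-123,0,0,0,0.2],[1,0,-123,0,0,0,0.2],[1,0,-123,0,0,0,0.2],[1,0,-123,0,0,0,0.2]], "newtons": 40}}

```text
t: 3.45
ee_pos: [0.4941, 0.2304, 0.0935]
ee_rot: [1.606, 1.566, 0.299]
wrist_force: [0.1, 0.3, 6.7]
grip_width: 0.696
```

```bash
python3 - <<'E'
from m import *
pose()
s=snap('wrist','w2'); s=snap('scene','s2')
E
```

```text
t 3.45 tcp [494.1 230.4  93.5] jaw -74.89 toolx [ 0.0046  0.0014 -1.    ] grip mm 59.1 F [0.1 0.3 6.7]
```

View pics/w2.png

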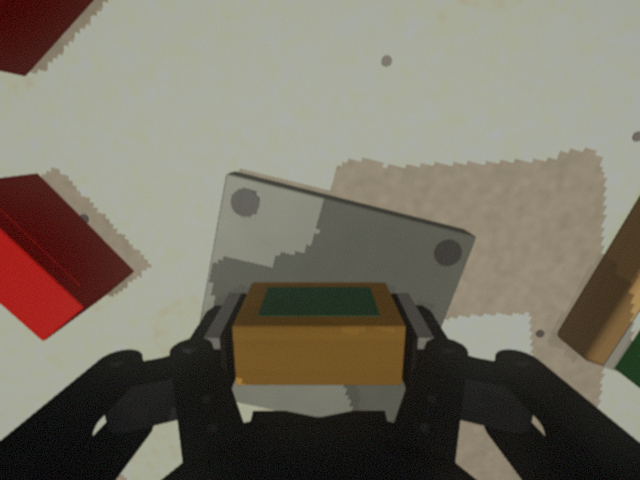

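>>> {"fn": "move_arm", "kwargs": {"commands": [[0,0,14,0,0,0,0.2],[-30,0,14,0,0,-0.12,0.2],[-67,0,14,0,0,-0.25,0.2],[-67,0,14,0,0,-0.25,0.2],[-67,0,14,0,0,-0.25,0.2],[-67,0,14,0,0,-0.25,0.2]]}}

```text
t: 4.3
ee_pos: [0.4265, 0.23, 0.1057]
ee_rot: [1.862, 1.569, 0.305]
wrist_force: [0.4, 0.4, -1.4]
grip_width: 0.698
```

```bash
python3 - <<'E'
from m import *
pose()
s=snap('wrist','w3')
print([np.round(ray(s,u,v,z)*1000,1) for u,v,z in [(240,200,.014)]])
P=pts(s);np.savez('/tmp/w3.npz',**s)
s=snap('scene','s3');np.savez('/tmp/s3.npz',**s)
c=s['color'][190:300,360:490]; cv2.imwrite('pics/s3c.png',cv2.resize(c,None,fx=5,fy=5,interpolation=cv2.INTER_CUBIC)[:,:,::-1])
E
```

```text
t 4.3 tcp [426.5 230.  105.7] jaw -89.2 toolx [ 2.1e-03  7.0e-04 -1.0e+00] grip mm 59.4 F [ 0.4  0.4 -1.4]
[array([470.5, 265.3,  14. ])]
```

View pics/w3.png

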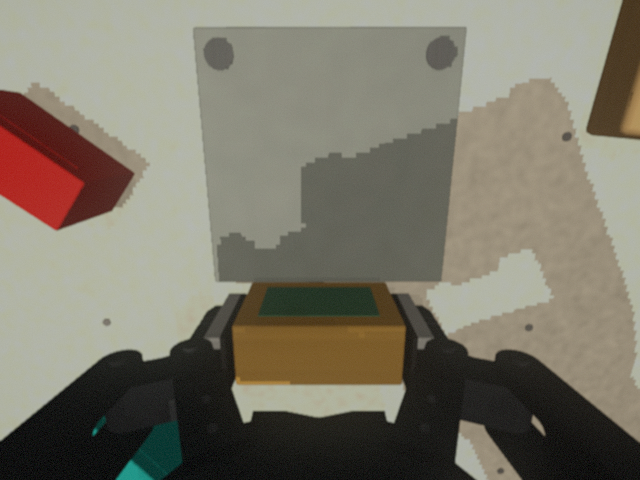

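View pics/s3c.png

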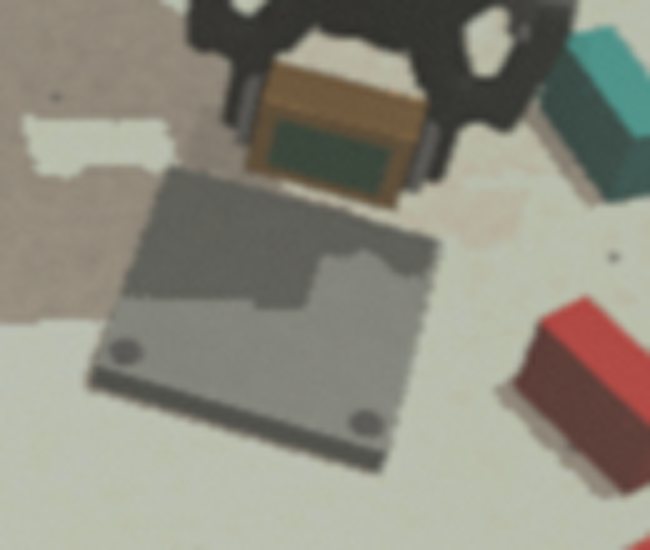

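```bash
python3 - <<'E'
from m import *
s=dict(np.load('/tmp/w3.npz')); P=pts(s)
# plate edge from row transition by ray z=.014 ; block far-face top/bottom edges
print('plate -x edge',ray(s,225,281,.014)*1000,ray(s,435,281,.014)*1000)
print('block face bottom edge @z26',ray(s,320,283,.026)*1000)
print('block face top edge (row 324)@z66',ray(s,320,324,.066)*1000, 'near top edge row 383',ray(s,320,383,.066)*1000)
print('depth pts', [ (v,np.round(P[v,320]*1000,1)) for v in (278,286,300,318,330,350,378)])
E
```

```text
plate -x edge [430.89796135 274.39798599  14.        ] [432.32713778 172.73142352  14.        ]
block face bottom edge @z26 [435.53548554 228.4945756   26.        ]
block face top edge (row 324)@z66 [437.24756399 228.66061659  66.        ] near top edge row 383 [413.57924561 228.30606743  66.        ]
depth pts [(278, array([432.9, 228.4,  13.6])), (286, array([436.9, 228.5,  32.6])), (300, array([437.2, 228.6,  47.1])), (318, array([436.6, 228.6,  60.6])), (330, array([434.7, 228.6,  65.6])), (350, array([427.3, 228.5,  66.3])), (378, array([416.2, 228.3,  66.7]))]
```

>>> {"fn": "move_arm", "kwargs": {"commands": [[-1,0,-7,0,0,-0.02,0.2],[-1,0,-11,0,0,-0.02,0.2],[-1,0,-11,0,0,-0.02,0.2],[-1,0,-11,0,0,-0.02,0.2],[-1,0,-11,0,0,-0.02,-1],[-1,0,-11,0,0,-0.02,-1],[-1,0,-11,0,0,-0.02,-1],[-1,0,-11,0,0,-0.02,-1],[-1,0,-11,0,0,-0.02,-1],[-1,0,50,0,0,-0.02,-1],[-1,0,90,0,0,-0.02,-1],[-40,0,100,0,0,-0.02,-1],[-40,0,100,0,0,-0.02,-1],[-40,0,100,0,0,-0.02,-1]]}}

```text
t: 6.15
ee_pos: [0.3852, 0.2297, 0.2048]
ee_rot: [1.612, 1.57, 0.035]
wrist_force: [0.2, -0.1, 0.1]
grip_width: 0.999
```

```bash
python3 - <<'E'
from m import *
pose()
s=snap('wrist','w4');np.savez('/tmp/w4.npz',**s)
P=pts(s);Z=P[...,2];ok=s['depth']>0
rectm(s,ok&wbox(P,.33,.428,.18,.28)&(Z>.014)&(Z<.06),.024,'block')
m=ok&wbox(P,.33,.428,.18,.28)&(Z>.014)&(Z<.06); print(np.percentile(Z[m],[5,50,95]))
E
```

```text
t 6.15 tcp [385.2 229.7 204.8] jaw -90.34 toolx [ 6.e-04  0.e+00 -1.e+00] grip mm 84.9 F [ 0.2 -0.1  0.1]
block c [393.3 229.2] cm [393.2 229.3] size [40.8 59.9] long axis deg 89.7
[0.02295363 0.02445618 0.02562045]
```

View pics/w4.png

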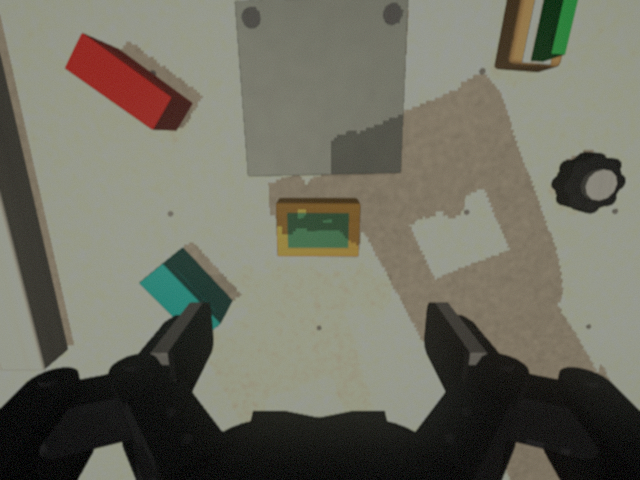

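```bash
python3 - <<'E'
from m import *
s=dict(np.load('/tmp/w4.npz')); P=pts(s)
H=cv2.cvtColor(s['color'],cv2.COLOR_RGB2HSV)
m=(H[...,0]>75)&(H[...,0]<100)&(H[...,1]>100)&wbox(P,.3,.45,.24,.34)
p=P[m]*1000; print(p.min(0),p.max(0)); k=p[:,0]>378; print('y min where x>378',p[k][:,1].min(), 'x max where y<290', p[p[:,1]<290][:,0].max())
for u,v in [(238,298),(185,245),(218,325)]: print(P[v,u]*1000)
E
```

```text
[323.96520113 240.02307053   3.41966569] [406.11107267 339.95970364 231.5247501 ]
y min where x>378 240.02307052583126 x max where y<290 406.11107267490274
[3.28409259e+02 2.96165507e+02 2.85870983e-01]
[374.98209918 334.99661362   0.91849942]
[325.75880431 302.35835173  40.26150249]
```

>>> {"fn": "move_arm", "kwargs": {"commands": [[9,-1,-60,0,0,0,-1],[9,-1,-115,0,0,0,-1],[9,-1,-131,0,0,0,-1],[9,-1,-131,0,0,0,-1],[9,-1,-131,0,0,0,0.2],[9,-1,-131,0,0,0,0.2],[9,-1,-131,0,0,0,0.2],[9,-1,-131,0,0,0,0.2],[9,-1,-131,0,0,0,0.2]]}}

```text
t: 7.32
ee_pos: [0.3963, 0.2297, 0.0764]
ee_rot: [1.954, 1.565, 0.377]
wrist_force: [-0.7, 0.1, 6.0]
grip_width: 0.691
```

```bash
python3 - <<'E'
from m import *
pose()
s=snap('wrist','w5')
E
```

```text
t 7.33 tcp [396.3 229.7  76.4] jaw -90.35 toolx [ 0.0052  0.002  -1.    ] grip mm 58.7 F [-0.7  0.1  6. ]
```

View pics/w5.png

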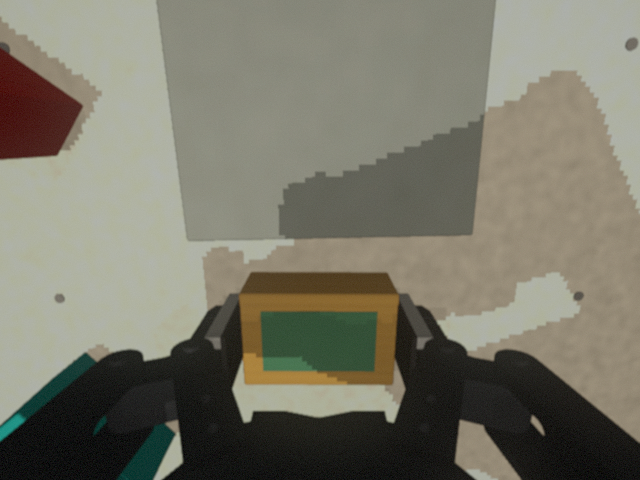

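>>> {"fn": "move_arm", "kwargs": {"commands": [[0,0,60,0,0,0,0.2],[20,-20,100,0,0,0.1,0.2],[188,-382,100,0,0,1.515,0.2],[188,-382,100,0,0,1.515,0.2],[188,-382,100,0,0,1.515,0.2],[188,-382,100,0,0,1.515,0.2],[188,-382,100,0,0,1.515,0.2],[188,-382,100,0,0,1.515,0.2],[188,-382,100,0,0,1.515,0.2],[188,-382,100,0,0,1.515,0.2],[188,-382,80,0,0,1.515,0.2],[188,-382,80,0,0,1.515,0.2],[188,-382,80,0,0,1.515,0.2],[188,-382,80,0,0,1.515,0.2]]}}

```text
t: 9.12
ee_pos: [0.5822, -0.1527, 0.1542]
ee_rot: [-0.323, 1.57, -0.384]
wrist_force: [0.0, -0.7, -2.7]
grip_width: 0.693
```

```bash
python3 - <<'E'
from m import *
pose()
s=snap('wrist','w6');np.savez('/tmp/w6.npz',**s)
s=snap('top','t6');np.savez('/tmp/t6.npz',**s)
E
```

```text
t 9.12 tcp [ 582.2 -152.7  154.2] jaw -3.54 toolx [ 5.e-04 -2.e-04 -1.e+00] grip mm 58.9 F [ 0.  -0.7 -2.7]
```

View pics/w6.png

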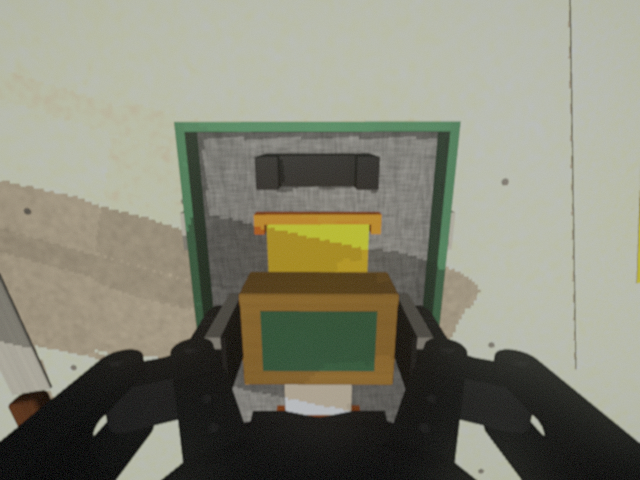

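```bash
python3 - <<'E'
from m import *
s=dict(np.load('/tmp/w6.npz')); P=pts(s)
a,b=ray(s,176,123,.026)*1000,ray(s,460,122,.026)*1000
yd=b-a; print('corners',a.round(1),b.round(1),'x-axis deg',np.degrees(np.arctan2(yd[1],yd[0])),np.linalg.norm(yd))
ang=np.radians(-3.5); ex=np.array([np.cos(ang),np.sin(ang)]); ey=np.array([-ex[1],ex[0]])
mid=(a+b)[:2]/2; print('pocket from wall', mid-80*ey)
yl=ray(s,268,232,.010),
# rib +y : top at z 15, outer back edge row 212, cols 254..381
r=[ray(s,u,212,.015)*1000 for u in (254,381)]; print('rib far edge',np.round(r,1),'pocket from rib (22+6)', (r[0]+r[1])[:2]/2-28*ey)
zb=np.median(P[330:370,300:340,2]); print('block top z',zb)
q=np.array([ray(s,u,v,zb)*1000 for u,v in [(240,294),(396,293),(396,384),(242,384)]]); print('block top corners',q.round(1),'c',q.mean(0))
e=q[1]-q[0]; print('block axis',np.degrees(np.arctan2(e[1],e[0])))
Z=P[...,2]
rectm(s,(s['depth']>0)&(abs(Z-zb)<.006)&wbox(P,.54,.62,-.19,-.12),zb,'block')
t=dict(np.load('/tmp/t6.npz'))
H=cv2.cvtColor(s['color'],cv2.COLOR_RGB2HSV)
rectm(s,(H[...,0]>50)&(H[...,0]<95)&(H[...,1]>90)&(H[...,2]>50)&(Z<.035)&(Z>.018)&wbox(P,.46,.69,-.36,-.05),.026,'case part')
E
```

```text
corners [513.1 -70.8  26. ] [661.5 -79.5  26. ] x-axis deg -3.3574474912600407 148.66731733002936
pocket from wall [ 582.41719656 -155.03892664]
rib far edge [[ 546.4 -122.7   15. ]
 [ 621.4 -127.3   15. ]] pocket from rib (22+6) [ 582.20101444 -152.95144155]
block top z 0.10242784831767354
block top corners [[ 554.7 -136.   102.4]
 [ 612.2 -139.2  102.4]
 [ 612.1 -178.8  102.4]
 [ 550.7 -175.   102.4]] c [ 582.42533322 -157.25049428  102.42784832]
block axis -3.166043997257463
block c [ 578.9 -155.7] cm [ 582.1 -155.8] size [42.  82.6] long axis deg 176.4
case part c [ 506.8 -184.8] cm [ 506.7 -184.7] size [1.2 5.4] long axis deg 81.0
```

>>> {"fn": "move_arm", "kwargs": {"commands": [[0,3,-45,0,0,0,0.2],[0,3,-57,0,0,0,0.2],[0,3,-57,0,0,0,0.2],[0,3,-57,0,0,0,0.2]]}}

```text
t: 9.72
ee_pos: [0.5831, -0.1507, 0.0984]
ee_rot: [-0.317, 1.568, -0.379]
wrist_force: [1.0, -1.1, -1.1]
grip_width: 0.687
```

```bash
python3 - <<'E'
from m import *
pose()
s=snap('wrist','w7');np.savez('/tmp/w7.npz',**s)
t=snap('top','t7');np.savez('/tmp/t7.npz',**t)
c=snap('scene','s7');np.savez('/tmp/s7.npz',**c)
cv2.imwrite('pics/t7c.png',cv2.resize(t['color'][150:260,370:530],None,fx=5,fy=5,interpolation=cv2.INTER_CUBIC)[:,:,::-1])
cv2.imwrite('pics/s7c.png',cv2.resize(c['color'][170:280,110:270],None,fx=5,fy=5,interpolation=cv2.INTER_CUBIC)[:,:,::-1])
E
```

```text
t 9.72 tcp [ 583.1 -150.7   98.4] jaw -3.56 toolx [ 0.0025 -0.001  -1.    ] grip mm 58.4 F [ 1.  -1.1 -1.1]
```

View pics/w7.png

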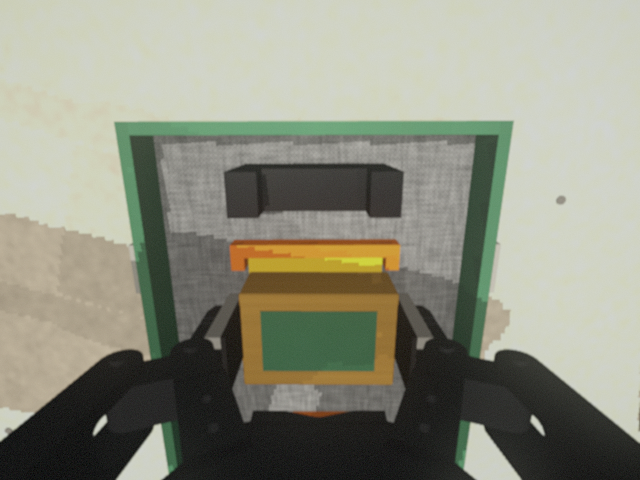

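View pics/s7c.png

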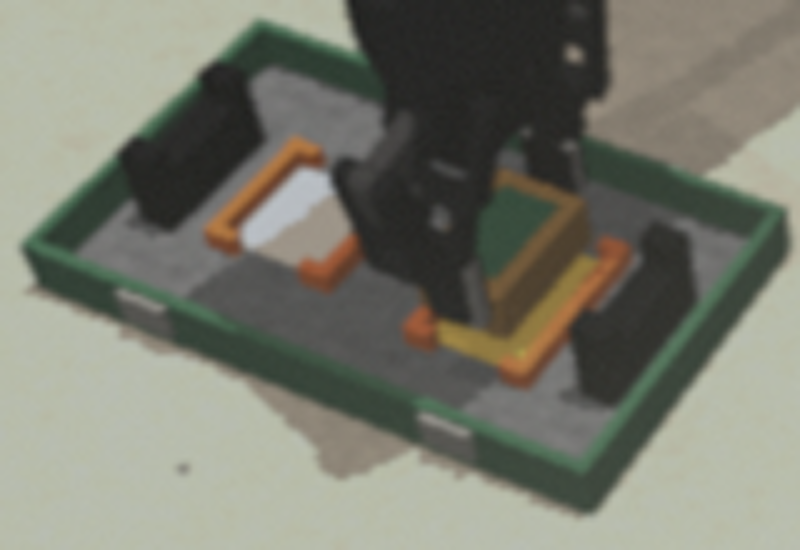

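```bash
python3 - <<'E'
from m import *
s=dict(np.load('/tmp/w7.npz')); P=pts(s)
zb=np.median(P[330:370,290:350,2]); print('block top z',zb)
ang=np.radians(-3.5); ex=np.array([np.cos(ang),np.sin(ang)]); ey=np.array([-ex[1],ex[0]])
def c(u,v,z): 
    p=ray(s,u,v,z)[:2]*1000-np.array([582.2,-153.3]); return np.round([p@ex,p@ey],1)
print('rib outer corners',c(231,241,.015),c(399,241,.015),' inner edge',c(315,257.5,.015))
print('wall corners',c(116,123,.026),c(512,122,.026))
print('block far bottom',c(250,272.5,zb-.024),c(389,272.5,zb-.024),'far top',c(240,293,zb),c(397,293,zb),'near top',c(242,384,zb),c(394,384,zb))
print('yellow floor cols',c(248,268,.005),c(383,268,.005))
for v in range(240,300,3): print(v,(P[v,315]*1000).round(1),s['color'][v,315])
E
```

```text
block top z 0.04656055348341408
rib outer corners [-37.3  28.7] [37.3 28.6]  inner edge [-0.  20.9]
wall corners [-74.5  78.2] [74.4 78.4]
block far bottom [-28.2  16.7] [32.1 16.6] far top [-27.5  18. ] [30.4 17.8] near top [-29.2 -21.6] [ 31.6 -21.8]
yellow floor cols [-32.6  12.2] [32.8 12.1]
240 [ 583.7 -126.7    6.3] [140  84  54]
243 [ 583.8 -126.7   11.5] [132  75  30]
246 [ 583.8 -126.7   16. ] [205 155  57]
249 [ 583.7 -128.4   15.1] [208 152  55]
252 [ 583.6 -129.9   14.8] [207 150  53]
255 [ 583.5 -131.2   15. ] [206 150  52]
258 [ 583.4 -132.3   15.9] [195 159  49]
261 [ 583.  -137.5    5.4] [188 160  46]
264 [ 583.  -138.6    6.4] [190 161  49]
267 [ 582.9 -140.4    5.8] [190 161  49]
270 [ 582.7 -142.     5.4] [184 156  41]
273 [ 583.2 -136.3   24.2] [106  79  37]
276 [ 583.3 -136.1   28.1] [100  75  37]
279 [ 583.3 -136.    31.5] [104  78  37]
282 [ 583.3 -136.2   34.3] [104  74  37]
285 [ 583.3 -136.1   37.6] [104  78  38]
288 [ 583.4 -135.6   41.6] [101  74  32]
291 [ 583.3 -136.4   42.6] [100  73  32]
294 [ 583.4 -136.3   45.4] [136 104  50]
297 [ 583.3 -137.3   46.1] [155 119  53]
```

>>> {"fn": "move_arm", "kwargs": {"commands": [[-1.5,1.5,-2,0,0,0,0.2],[-1.5,1.5,-4,0,0,0,0.2],[-1.5,1.5,-7,0,0,0,0.2],[-1.5,1.5,-10,0,0,0,0.2],[-1.5,1.5,-12,0,0,0,0.2],[-1.5,1.5,-12,0,0,0,0.2]]}}

```text
t: 10.62
ee_pos: [0.5804, -0.1487, 0.0845]
ee_rot: [2.863, 1.57, 2.801]
wrist_force: [-1.1, -0.4, -1.3]
grip_width: 0.688
```

```bash
python3 - <<'E'
from m import *
pose()
s=snap('wrist','w8');np.savez('/tmp/w8.npz',**s)
P=pts(s); print('block top z',np.median(P[330:370,290:350,2]))
for v in range(246,300,5): print(v,(P[v,315]*1000).round(1))
E
```

```text
t 10.62 tcp [ 580.4 -148.7   84.5] jaw -3.56 toolx [-6.e-04  2.e-04 -1.e+00] grip mm 58.5 F [-1.1 -0.4 -1.3]
block top z 0.032687206501378394
246 [ 580.9 -123.4    6.1]
251 [ 580.7 -125.6    6.1]
256 [ 580.7 -126.2   11.3]
261 [ 580.7 -126.9   15.6]
266 [ 580.6 -128.8   16.4]
271 [ 580.4 -131.2   15.6]
276 [ 580.3 -133.9   14.4]
281 [ 580.3 -134.1   19.4]
286 [ 580.4 -133.8   25.2]
291 [ 580.4 -134.    29.5]
296 [ 580.4 -134.7   32.5]
```

View pics/w8.png

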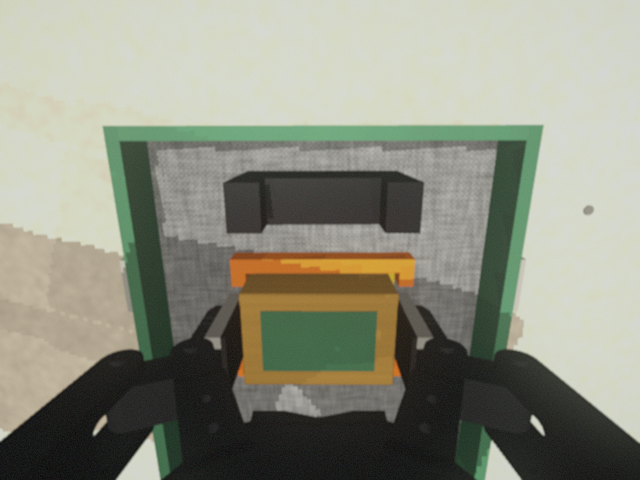

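>>> {"fn": "move_arm", "kwargs": {"commands": [[1,0,-1,0,0,0,0.2],[1,0,-3,0,0,0,0.2],[1,0,-3.5,0,0,0,0.2],[1,0,-3.5,0,0,0,0.2],[1,0,-3.5,0,0,0,-0.1],[1,0,-3.5,0,0,0,-0.6],[1,0,-3.5,0,0,0,-0.6],[1,0,-3.5,0,0,0,-0.6],[1,0,40,0,0,0,-0.6],[1,-20,90,0,0,0,-0.6],[1,-40,100,0,0,0,-0.6],[1,-40,100,0,0,0,-0.6],[1,-40,100,0,0,0,-0.6]]}}

```text
t: 12.3
ee_pos: [0.5801, -0.188, 0.1826]
ee_rot: [2.675, 1.566, 2.613]
wrist_force: [-0.2, 1.0, -0.4]
grip_width: 0.802
```

```bash
python3 - <<'E'
from m import *
pose()
s=snap('wrist','w9');np.savez('/tmp/w9.npz',**s)
P=pts(s); Z=P[...,2];ok=s['depth']>0
rectm(s,ok&(Z>.023)&(Z<.04)&wbox(P,.54,.62,-.185,-.12),.029,'block')
E
```

```text
t 12.3 tcp [ 580.1 -188.   182.6] jaw -3.58 toolx [-0.0038  0.0022 -1.    ] grip mm 68.2 F [-0.2  1.  -0.4]
block c [ 581.  -153.5] cm [ 581.1 -153.5] size [40.3 59.8] long axis deg 177.1
```

View pics/w9.png

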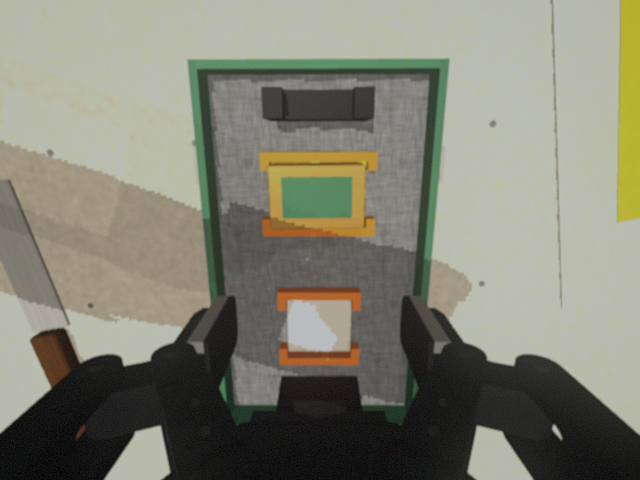

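>>> {"fn": "move_arm", "kwargs": {"commands": [[-157,220,0,0,0,0,-1],[-157,220,0,0,0,0,-1],[-157,220,-10,0,0,0,-1],[-157,220,-34,0,0,0,-1],[-157,220,-34,0,0,0,-1],[-157,220,-34,0,0,0,-1],[-157,220,-34,0,0,0,-1]]}}

```text
t: 13.22
ee_pos: [0.4249, 0.0312, 0.1507]
ee_rot: [-1.561, 1.571, -1.622]
wrist_force: [0.2, -0.5, 0.9]
grip_width: 0.999
```

```bash
python3 - <<'E'
from m import *
pose()
s=snap('wrist','w10');np.savez('/tmp/w10.npz',**s)
P=pts(s); Z=P[...,2];ok=s['depth']>0
rectm(s,ok&(Z>.010)&(Z<.04)&wbox(P,.38,.47,-.01,.08),.016,'knob')
rectm(s,ok&(Z>.019)&(Z<.04)&wbox(P,.38,.47,-.01,.08),.022,'hub')
E
```

```text
t 13.22 tcp [424.9  31.2 150.7] jaw -3.52 toolx [-0.e+00 -2.e-04 -1.e+00] grip mm 84.9 F [ 0.2 -0.5  0.9]
knob c [423.7  31.3] cm [423.7  31.4] size [41.4 42.2] long axis deg 115.6
hub c [423.7  31.1] cm [423.7  31.1] size [21.1 21.9] long axis deg 78.0
```

View pics/w10.png

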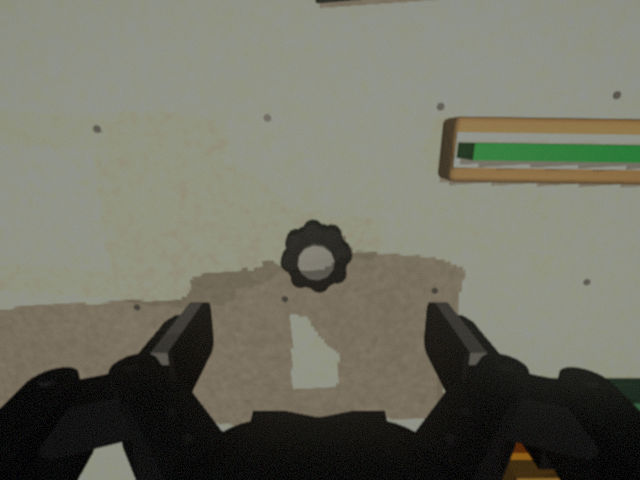

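>>> {"fn": "move_arm", "kwargs": {"commands": [[-1,0,-50,0,0,0,-1],[-1,0,-76,0,0,0,-1],[-1,0,-76,0,0,0,-1],[-1,0,-76,0,0,0,0.5],[-1,0,-76,0,0,0,0.5],[-1,0,-76,0,0,0,0.5],[-1,0,-76,0,0,0,0.5],[-1,0,-76,0,0,0,0.5],[-1,0,-76,0,0,0,0.5]], "newtons": 35}}

```text
t: 14.4
ee_pos: [0.4249, 0.031, 0.0766]
ee_rot: [-0.146, 1.568, -0.207]
wrist_force: [-0.4, -0.3, 5.7]
grip_width: 0.496
```

```bash
python3 - <<'E'
from m import *
pose()
s=snap('wrist','w11');np.savez('/tmp/w11.npz',**s)
E
```

```text
t 14.4 tcp [424.9  31.   76.6] jaw -3.54 toolx [ 3.e-03 -6.e-04 -1.e+00] grip mm 42.2 F [-0.4 -0.3  5.7]
```

View pics/w11.png

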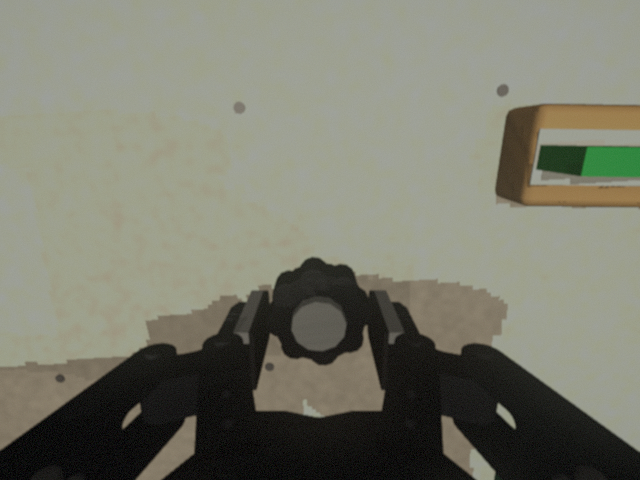

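>>> {"fn": "move_arm", "kwargs": {"commands": [[0,0,60,0,0,0,0.5],[40,-60,90,0,0,0,0.5],[152,-284,90,0,0,0,0.5],[152,-284,90,0,0,0,0.5],[152,-284,90,0,0,0,0.5],[152,-284,90,0,0,0,0.5],[152,-284,50,0,0,0,0.5],[152,-284,30,0,0,0,0.5],[152,-284,30,0,0,0,0.5],[152,-284,30,0,0,0,0.5]]}}

```text
t: 15.7
ee_pos: [0.5756, -0.2518, 0.1056]
ee_rot: [-0.157, 1.57, -0.218]
wrist_force: [0.0, 0.5, -0.1]
grip_width: 0.495
```

```bash
python3 - <<'E'
from m import *
pose()
s=snap('wrist','w12');np.savez('/tmp/w12.npz',**s)
t=snap('scene','s12')
cv2.imwrite('pics/s12c.png',cv2.resize(t['color'][160:270,110:270],None,fx=5,fy=5,interpolation=cv2.INTER_CUBIC)[:,:,::-1])
E
```

```text
t 15.7 tcp [ 575.6 -251.8  105.6] jaw -3.48 toolx [ 4.e-04 -1.e-04 -1.e+00] grip mm 42.0 F [ 0.   0.5 -0.1]
```

View pics/w12.png

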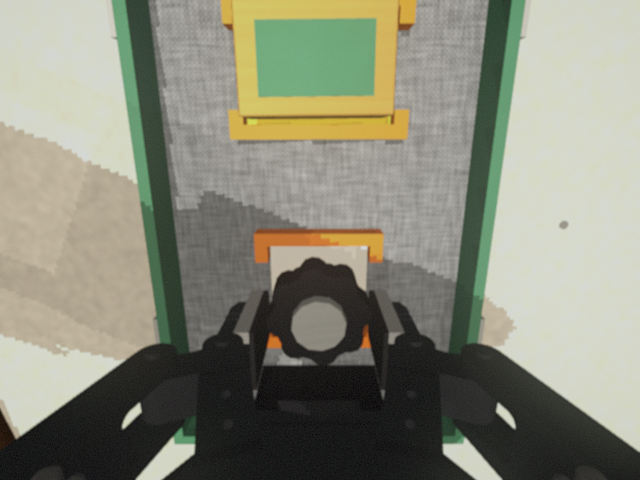

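View pics/s12c.png

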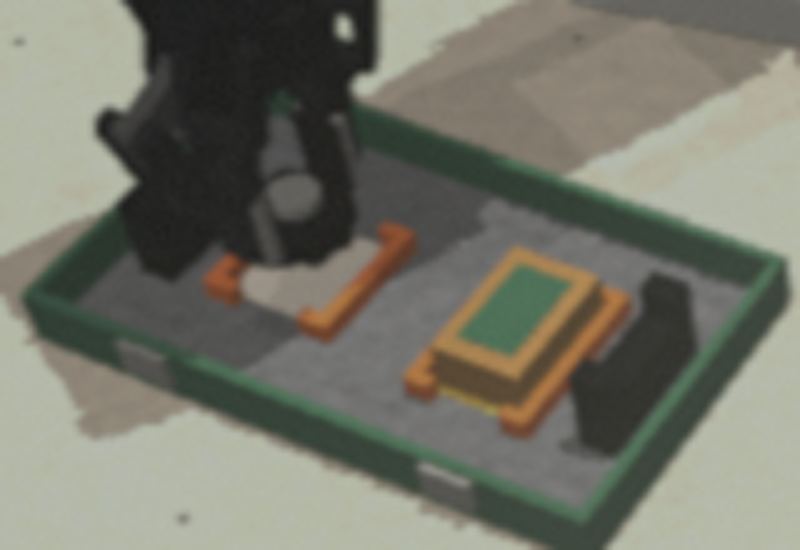

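```bash
python3 - <<'E'
from m import *
s=dict(np.load('/tmp/w12.npz')); P=pts(s)
ang=np.radians(-3.5); ex=np.array([np.cos(ang),np.sin(ang)]); ey=np.array([-ex[1],ex[0]])
o=np.array([575.9,-253.1])
def c(u,v,z): 
    p=ray(s,u,v,z)[:2]*1000-o; return np.round([p@ex,p@ey],1)
zh=np.median(P[310:340,305:335,2]); print('hub z',zh,'head z',np.median(P[270:285,305:335,2]))
print('hub c',c(319,325,zh))
print('head extents top',c(316,259,zh-.006),'bottom',c(320,364,zh-.006),'l/r',c(270,311,zh-.006),c(367,311,zh-.006))
print('rib outer corners',c(254,232,.015),c(383,232,.015),'inner edge',c(318,245,.015))
print('far block ribs near edge',c(230,138,.005),c(408,138,.005))
for v in range(226,262,3): print(v,(P[v,318]*1000).round(1),s['color'][v,318])
H=cv2.cvtColor(s['color'],cv2.COLOR_RGB2HSV);Z=P[...,2]
rectm(s,(s['depth']>0)&(Z>zh-.0025)&(Z<zh+.004)&wbox(P,.55,.6,-.29,-.2),zh,'hub')
E
```

```text
hub z 0.051236006581133406 head z 0.04494099388323801
hub c [0.4 2. ]
head extents top [-0.8 26.9] bottom [  0.8 -19.7] l/r [-19.3   4.9] [19.6  4.9]
rib outer corners [-29.6  29.6] [30.  29.6] inner edge [-0.  23.4]
far block ribs near edge [-40.2  71.3] [41.  71.3]
226 [ 577.7 -223.2    4.6] [151 150 144]
229 [ 577.6 -224.1    7. ] [150 107  83]
232 [ 577.6 -224.2   12.3] [152  91  46]
235 [ 577.6 -224.8   15.4] [205 122  53]
238 [ 577.5 -226.1   15.9] [208 122  54]
241 [ 577.4 -227.8   15.2] [208 124  53]
244 [ 577.3 -229.3   15.1] [202 120  56]
247 [ 577.1 -233.5    6. ] [192 178 158]
250 [ 577.  -235.1    6. ] [191 182 164]
253 [ 576.8 -236.9    5.1] [191 181 163]
256 [ 576.8 -238.3    5.6] [180 169 151]
259 [ 577.2 -230.5   32.7] [49 42 37]
hub c [ 576.2 -251.3] cm [ 576.2 -251.4] size [21.  22.1] long axis deg 77.6
```

>>> {"fn": "move_arm", "kwargs": {"commands": [[0,-2.5,-6,0,0,0,0.5],[0,-2.5,-10,0,0,0,0.5],[0,-2.5,-14,0,0,0,0.5],[0,-2.5,-18,0,0,0,0.5],[0,-2.5,-18,0,0,0,0.5]]}}

```text
t: 16.42
ee_pos: [0.5751, -0.255, 0.0862]
ee_rot: [2.668, 1.569, 2.606]
wrist_force: [-0.3, 0.0, 0.0]
grip_width: 0.496
```

```bash
python3 - <<'E'
from m import *
pose()
s=snap('wrist','w13');np.savez('/tmp/w13.npz',**s)
P=pts(s);zh=np.median(P[310:340,305:335,2]); print('hub z',zh)
E
```

```text
t 16.43 tcp [ 575.1 -255.    86.2] jaw -3.56 toolx [-1.1e-03  7.0e-04 -1.0e+00] grip mm 42.2 F [-0.3  0.   0. ]
hub z 0.031777535112048824
```

View pics/w13.png

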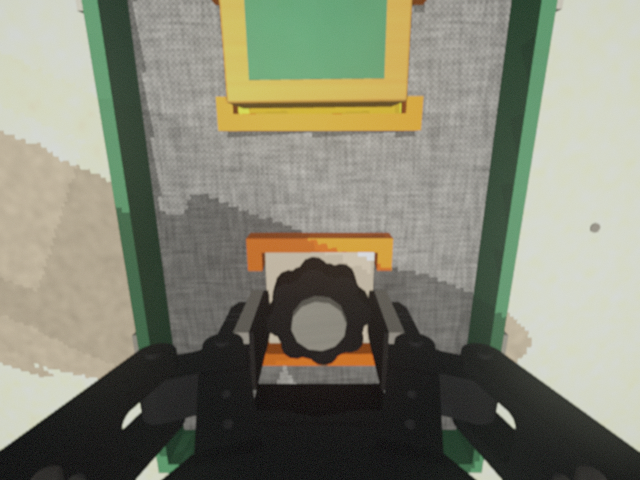

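```bash
python3 - <<'E'
from m import *
s=dict(np.load('/tmp/w13.npz')); P=pts(s)
ang=np.radians(-3.5); ex=np.array([np.cos(ang),np.sin(ang)]); ey=np.array([-ex[1],ex[0]])
o=np.array([575.9,-253.1])
def c(u,v,z): 
    p=ray(s,u,v,z)[:2]*1000-o; return np.round([p@ex,p@ey],1)
zh=.0318
print('hub c',c(319,325,zh),'head y ext',c(316,259,zh-.006),c(320,363,zh-.006))
print('rib inner far',c(318,253,.015),'outer',c(318,236,.015),'near rib inner',c(265,346,.015),c(376,346,.015),'near outer',c(265,366,.015))
print('rib x',c(247,236,.015),c(392,236,.015))
Z=P[...,2];rectm(s,(s['depth']>0)&(Z>zh-.0025)&(Z<zh+.004)&wbox(P,.55,.6,-.29,-.2),zh,'hub')
for v in (242,246,250,254,258): print(v,(P[v,318]*1000).round(1))
E
```

```text
hub c [-0.  -1.3] head y ext [-1.2 23.7] [  0.4 -22.5]
rib inner far [-0.4 22.5] outer [-0.4 29.8] near rib inner [-24.2 -21.2] [ 25.5 -21.2] near outer [-24.6 -31.6]
rib x [-29.3  29.9] [29.8 29.8]
hub c [ 575.6 -254.5] cm [ 575.6 -254.6] size [21.  22.1] long axis deg 78.9
242 [ 577.2 -225.8   15.1]
246 [ 577.1 -227.3   15.9]
250 [ 576.9 -229.3   14.9]
254 [ 576.6 -234.     6. ]
258 [ 576.7 -233.9   11.6]
```

>>> {"fn": "move_arm", "kwargs": {"commands": [[0,0.5,-2,0,0,0,0.5],[0,0.5,-4,0,0,0,0.5],[0,0.5,-4.5,0,0,0,0.5],[0,0.5,-4.5,0,0,0,0.5],[0,0.5,-4.5,0,0,0,0.3],[0,0.5,-4.5,0,0,0,-0.5],[0,0.5,-4.5,0,0,0,-0.5],[0,0.5,-4.5,0,0,0,-0.5],[0,0.5,40,0,0,0,-0.5],[0,20,90,0,0,0,-0.6],[0,20,100,0,0,0,-0.6],[0,20,100,0,0,0,-0.6],[0,20,100,0,0,0,-0.6]]}}

```text
t: 18.1
ee_pos: [0.5743, -0.2349, 0.1848]
ee_rot: [2.737, 1.567, 2.674]
wrist_force: [-0.3, 0.2, 0.0]
grip_width: 0.797
```

```bash
python3 - <<'E'
from m import *
pose()
s=snap('wrist','w14');np.savez('/tmp/w14.npz',**s)
P=pts(s); Z=P[...,2];ok=s['depth']>0
rectm(s,ok&(Z>.023)&(Z<.04)&wbox(P,.54,.62,-.185,-.12),.029,'block')
rectm(s,ok&(Z>.0235)&(Z<.04)&wbox(P,.54,.61,-.29,-.22),.027,'hub')
m=ok&(Z>.0235)&(Z<.04)&wbox(P,.54,.61,-.29,-.22); p=P[m]; print(np.median(p,0)); A=np.c_[p[:,:2],np.ones(len(p))]; print(np.linalg.lstsq(A,p[:,2],rcond=None)[0])
m=ok&(Z>.023)&(Z<.04)&wbox(P,.54,.62,-.185,-.12); p=P[m]; print(np.median(p[:,2])); A=np.c_[p[:,:2],np.ones(len(p))]; print(np.linalg.lstsq(A,p[:,2],rcond=None)[0])
E
```

```text
t 18.1 tcp [ 574.3 -234.9  184.8] jaw -3.57 toolx [-0.0033  0.0016 -1.    ] grip mm 67.7 F [-0.3  0.2  0. ]
block c [ 581.  -153.8] cm [ 581.1 -153.8] size [39.9 59.8] long axis deg 177.1
hub c [ 576.1 -254.6] cm [ 576.  -254.6] size [21.2 22.3] long axis deg 111.0
[ 0.57601799 -0.25433996  0.02728256]
[-0.00082118 -0.03435899  0.01890107]
0.029477221734922725
[-0.00031149  0.00077673  0.02977059]
```

View pics/w14.png

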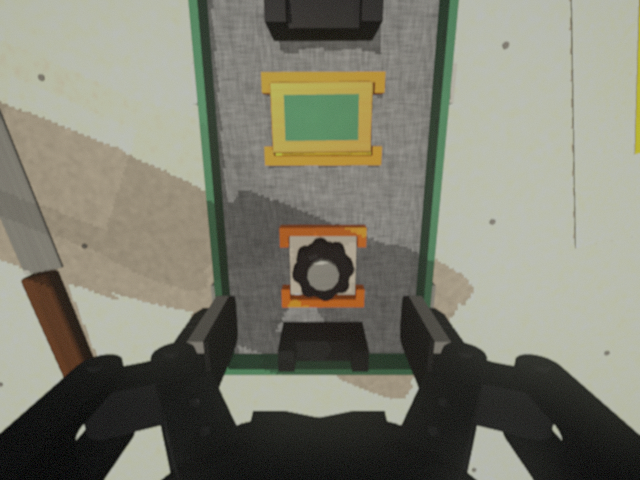

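>>> {"fn": "move_arm", "kwargs": {"commands": [[40,317,0,0,0,-1.584,-1],[40,317,0,0,0,-1.584,-1],[40,317,0,0,0,-1.584,-1],[40,317,0,0,0,-1.584,-1],[40,317,0,0,0,-1.584,-1],[40,317,0,0,0,-1.584,-1],[40,317,0,0,0,-1.584,-1],[40,317,0,0,0,-1.584,-1],[40,317,0,0,0,-1.584,-1],[40,317,0,0,0,-1.584,-1],[40,317,0,0,0,-1.584,-1],[40,317,0,0,0,-1.584,-1]]}}

```text
t: 19.65
ee_pos: [0.6154, 0.0816, 0.1865]
ee_rot: [-1.471, 1.57, -3.116]
wrist_force: [0.5, 0.1, 0.7]
grip_width: 1.004
```

```bash
python3 - <<'E'
from m import *
pose()
s=snap('wrist','w15');np.savez('/tmp/w15.npz',**s)
P=pts(s); Z=P[...,2];ok=s['depth']>0
rectm(s,ok&(Z>.015)&(Z<.06)&wbox(P,.47,.75,.03,.13),.024,'squeegee')
rectm(s,ok&(Z>.038)&(Z<.06)&wbox(P,.47,.75,.03,.13),.046,'blade')
E
```

```text
t 19.65 tcp [615.4  81.6 186.5] jaw -94.26 toolx [-7.e-04 -0.e+00 -1.e+00] grip mm 85.3 F [0.5 0.1 0.7]
squeegee c [606.8  82.6] cm [612.6  82.2] size [ 33.6 249.1] long axis deg 175.7
blade c [614.5  82. ] cm [614.6  82. ] size [  8.  225.6] long axis deg 175.7
```

View pics/w15.png

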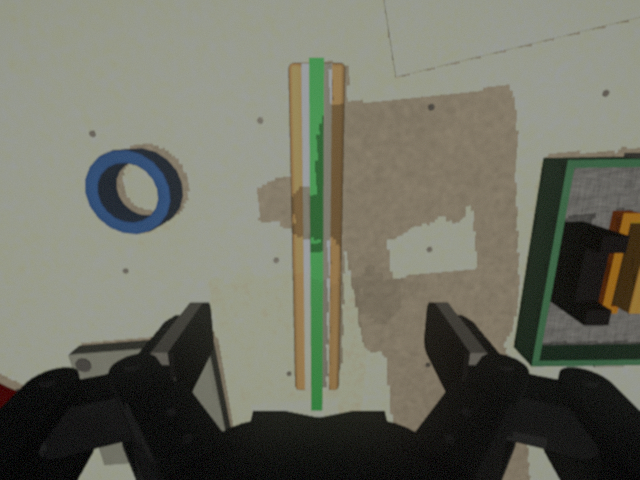

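>>> {"fn": "move_arm", "kwargs": {"commands": [[0,0,-60,0,0,0,-1],[0,0,-100,0,0,0,-1],[0,0,-111,0,0,0,-1],[0,0,-111,0,0,0,-1],[0,0,-111,0,0,0,0.7],[0,0,-111,0,0,0,0.7],[0,0,-111,0,0,0,0.7],[0,0,-111,0,0,0,0.7],[0,0,-111,0,0,0,0.7],[0,0,-111,0,0,0,0.7],[0,0,-111,0,0,0,0.7],[0,0,-70,0,0,0,0.7],[0,0,-50,0,0,0,0.7],[0,0,-50,0,0,0,0.7]], "newtons": 60}}

```text
t: 21.45
ee_pos: [0.6169, 0.0818, 0.1388]
ee_rot: [1.648, 1.566, 0.002]
wrist_force: [-0.3, 0.5, -3.5]
grip_width: 0.379
```

```bash
python3 - <<'E'
from m import *
pose()
s=snap('wrist','w16');np.savez('/tmp/w16.npz',**s)
P=pts(s); Z=P[...,2];ok=s['depth']>0
s=snap('scene','s16')
E
```

```text
t 21.45 tcp [616.9  81.8 138.8] jaw -94.31 toolx [ 0.0044  0.     -1.    ] grip mm 32.2 F [-0.3  0.5 -3.5]
```

View pics/w16.png

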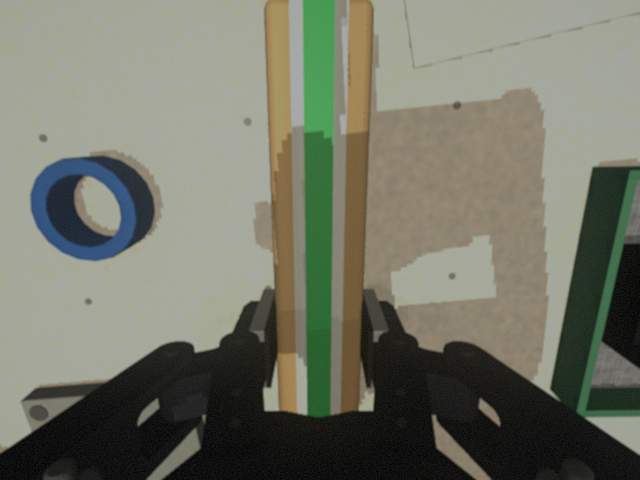

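View pics/s16.png

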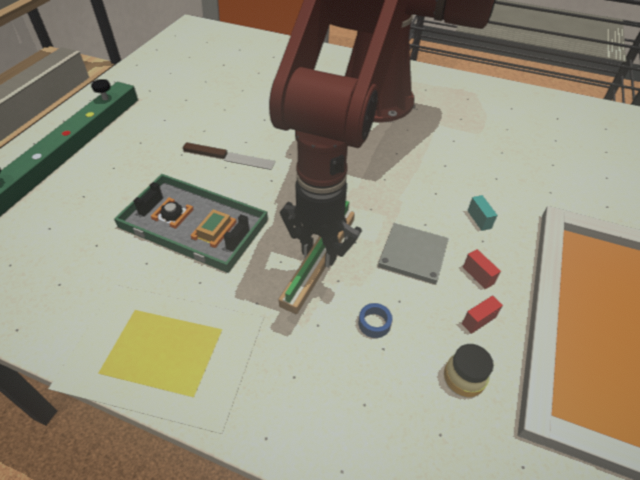

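>>> {"fn": "move_arm", "kwargs": {"commands": [[0,0,25,0,0,0,0.7],[-36.5,-285,40,0,0,1.585,0.7],[-36.5,-285,40,0,0,1.585,0.7],[-36.5,-285,40,0,0,1.585,0.7],[-36.5,-285,40,0,0,1.585,0.7],[-36.5,-285,40,0,0,1.585,0.7],[-36.5,-285,40,0,0,1.585,0.7],[-36.5,-285,40,0,0,1.585,0.7],[-36.5,-285,40,0,0,1.585,0.7],[-36.5,-285,40,0,0,1.585,0.7],[-36.5,-285,40,0,0,1.585,0.7],[-36.5,-285,20,0,0,1.585,0.7],[-36.5,-285,10,0,0,1.585,0.7],[-36.5,-285,10,0,0,1.585,0.7],[-36.5,-285,10,0,0,1.585,0.7]]}}

```text
t: 23.42
ee_pos: [0.5791, -0.2033, 0.1467]
ee_rot: [2.414, 1.571, 2.353]
wrist_force: [0.7, -0.1, -2.1]
grip_width: 0.385
```

```bash
cat > sq.py <<'E'
from m import *
import sys
n=sys.argv[1]
pose()
s=snap('wrist','w'+n);np.savez('/tmp/w%s.npz'%n,**s)
t=snap('top','t'+n);np.savez('/tmp/t%s.npz'%n,**t)
c=snap('scene','s'+n);np.savez('/tmp/s%s.npz'%n,**c)
cv2.imwrite('pics/t%sc.png'%n,cv2.resize(t['color'][150:270,370:530],None,fx=5,fy=5,interpolation=cv2.INTER_CUBIC)[:,:,::-1])
cv2.imwrite('pics/s%sc.png'%n,cv2.resize(c['color'][150:270,110:270],None,fx=5,fy=5,interpolation=cv2.INTER_CUBIC)[:,:,::-1])
E
python3 sq.py 17
```

```text
t 23.43 tcp [ 579.1 -203.3  146.7] jaw -3.51 toolx [-1.e-04  1.e-04 -1.e+00] grip mm 32.8 F [ 0.7 -0.1 -2.1]
```

View pics/w17.png

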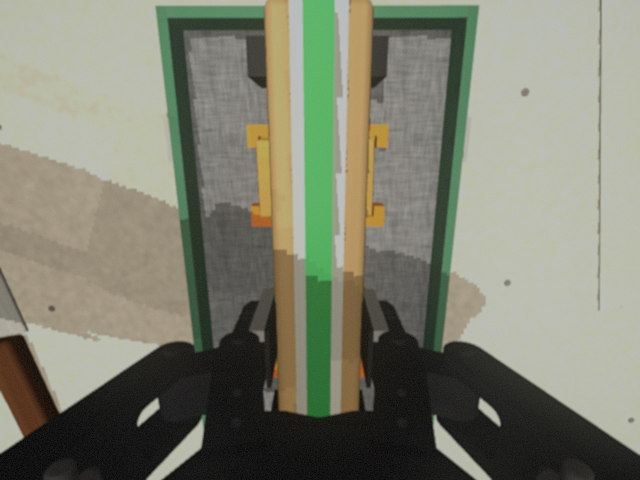

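View pics/s17c.png

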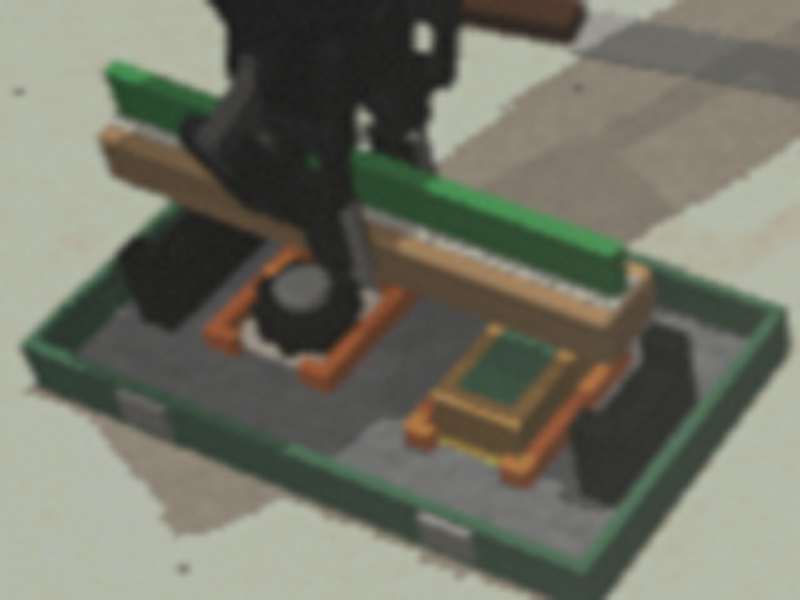

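View pics/t17c.png

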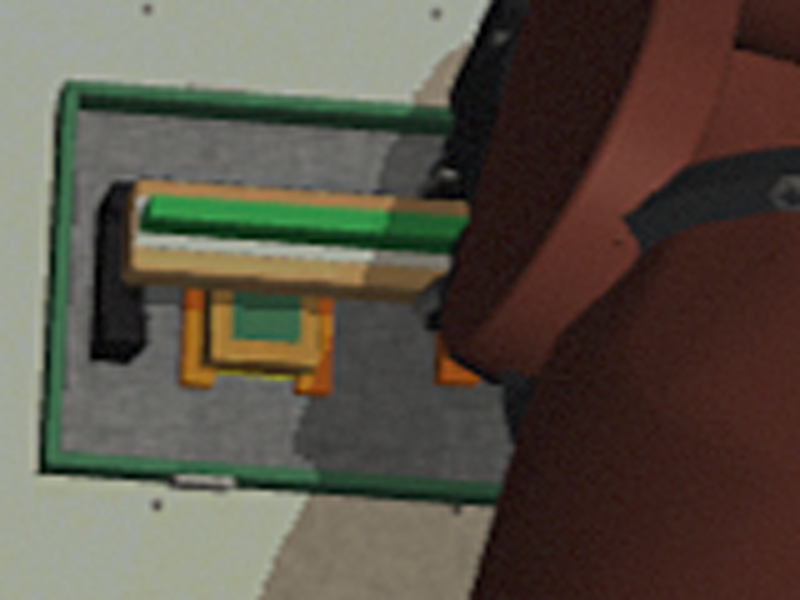

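```bash
cat > an.py <<'E'
from m import *
import sys
n=sys.argv[1]
ang=np.radians(-3.5); ex=np.array([np.cos(ang),np.sin(ang)]); ey=np.array([-ex[1],ex[0]]); o=np.array([578.8,-203.0])
for k in 'wts':
    s=dict(np.load('/tmp/%s%s.npz'%(k,n))); P=pts(s); ok=s['depth']>0
    H=cv2.cvtColor(s['color'],cv2.COLOR_RGB2HSV)
    L=np.stack([(P[...,:2]*1000-o)@ex,(P[...,:2]*1000-o)@ey,P[...,2]*1000],-1)
    near=ok&(abs(L[...,0])<40)&(abs(L[...,1])<160)
    bl=near&(H[...,0]>45)&(H[...,0]<75)&(H[...,1]>120)&(L[...,2]>45)
    wd=near&(H[...,0]>8)&(H[...,0]<24)&(H[...,1]>70)&(L[...,2]>38)
    for nm,m in (('blade',bl),('wood',wd)):
        p=L[m]
        if len(p)<20: continue
        zt=np.percentile(p[:,2],90); q=p[p[:,2]>zt-4]
        A=np.c_[q[:,1],np.ones(len(q))]
        print(k,nm,len(p),'ztop',zt.round(1),'x',np.percentile(q[:,0],[2,50,98]).round(1),'y',np.percentile(q[:,1],[.5,99.5]).round(1),'dz/dy',np.linalg.lstsq(A,q[:,2],rcond=None)[0][0].round(4),'dx/dy',np.linalg.lstsq(A,q[:,0],rcond=None)[0][0].round(4))
E
python3 an.py 17
```

```text
w blade 10220 ztop 116.0 x [-2.7  0.7  4.2] y [-20.6 102.4] dz/dy -0.0122 dx/dy 0.0019
w wood 18361 ztop 94.2 x [-15.8   9.3  17.4] y [-38.  109.4] dz/dy -0.0578 dx/dy 0.0063
t blade 465 ztop 117.4 x [-3.1  0.6  4.8] y [  3.6 109.3] dz/dy -0.0061 dx/dy 0.0046
t wood 758 ztop 396.6 x [-38.1 -23.2  30. ] y [-55.9  74.9] dz/dy 0.0646 dx/dy 0.014
s blade 107 ztop 116.8 x [-0.3  1.9  4.9] y [-112.4  103.1] dz/dy -0.0014 dx/dy -0.0045
s wood 914 ztop 94.0 x [-10.5  15.   27.2] y [-113.6  112. ] dz/dy -0.0453 dx/dy -0.0266
```

```bash
python3 - <<'E'
from m import *
ang=np.radians(-3.5); ex=np.array([np.cos(ang),np.sin(ang)]); ey=np.array([-ex[1],ex[0]]); o=np.array([578.8,-203.0])
def c(s,u,v,z):
    p=ray(s,u,v,z)[:2]*1000-o; return np.round([p@ex,p@ey],1)
t=dict(np.load('/tmp/t17.npz')); f=lambda a,b:(a/5+370-.4,b/5+150-.4)
print('top handle end',c(t,*f(135,180),.094),c(t,*f(123,272),.094),'blade end',c(t,*f(147,196),.116),c(t,*f(142,222),.116))
print('cradle cheeks top view',c(t,*f(105,185),.045),c(t,*f(92,360),.045))
s=dict(np.load('/tmp/s17.npz')); g=lambda a,b:(a/5+110-.4,b/5+150-.4)
print('scene +y end',c(s,*g(652,268),.094),c(s,*g(612,318),.094),'-y end',c(s,*g(100,132),.094))
print('scene cradle top +y',c(s,*g(690,330),.045),c(s,*g(575,430),.045))
w=dict(np.load('/tmp/w17.npz'))
print('wrist cradle', [c(w,u,v,.045) for u,v in ((247,37),(388,37),(248,86),(388,82))],'wall',[c(w,u,v,.026) for u,v in ((158,6),(478,6))])
print('wrist handle',[c(w,u,v,.094) for u,v in ((264,5),(374,5),(278,400),(360,400))],'blade',[c(w,u,v,.116) for u,v in ((302,2),(334,2),(303,400),(331,400))])
E
```

```text
top handle end [ 16.3 112. ] [-17.2 114.7] blade end [  4.1 111.3] [ -5.1 112.6]
cradle cheeks top view [ 28.7 115.1] [-38.4 116.8]
scene +y end [-14.4 111.5] [ 13.5 112. ] -y end [  15.6 -116.4]
scene cradle top +y [-32.3 111.5] [30.5 99.9]
wrist cradle [array([-29.6, 111.1]), array([ 30.5, 111.1]), array([-30.3,  91.8]), array([31.5, 93.4])] wall [array([-73.5, 128.5]), array([ 74.8, 128.4])]
wrist handle [array([-15.4, 108.1]), array([ 17.4, 108.1]), array([-15.7, -32.9]), array([ 17.8, -32.9])] blade [array([ -3.2, 102. ]), array([  4.6, 102. ]), array([ -4.4, -14.4]), array([  5. , -14.4])]
```

>>> {"fn": "move_arm", "kwargs": {"commands": [[-0.3,1,-15,0,0,0,0.7],[-0.3,1,-20,0,0,0,0.7],[-0.3,1,-24,0,0,0,0.7],[-0.3,1,-27,0,0,0,0.7],[-0.3,1,-30,0,0,0,0.7],[-0.3,1,-32,0,0,0,0.7],[-0.3,1,-32,0,0,0,0.7]]}}

```text
t: 24.45
ee_pos: [0.5787, -0.2022, 0.1148]
ee_rot: [2.778, 1.571, 2.717]
wrist_force: [0.5, -0.4, -2.9]
grip_width: 0.384
```

```bash
python3 sq.py 18; python3 an.py 18
```

```text
t 24.45 tcp [ 578.7 -202.2  114.8] jaw -3.5 toolx [-2.e-04  1.e-04 -1.e+00] grip mm 32.6 F [ 0.5 -0.4 -2.9]
w blade 8876 ztop 84.0 x [-3.2  0.5  3.7] y [-19.7 103.5] dz/dy -0.0064 dx/dy 0.0026
w wood 18324 ztop 62.3 x [-16.3   9.5  16.9] y [-37.  110.4] dz/dy -0.0645 dx/dy 0.0069
t blade 403 ztop 85.3 x [-3.7  0.   3.9] y [  7.4 110.3] dz/dy -0.0048 dx/dy 0.0022
t wood 689 ztop 350.0 x [-37.1 -23.   31.5] y [-56.8  76.7] dz/dy 0.0306 dx/dy 0.0082
s blade 86 ztop 84.6 x [-2.1  1.2  4.3] y [-110.8  103.2] dz/dy -0.0002 dx/dy -0.0024
s wood 846 ztop 61.5 x [-14.4  14.2  28.3] y [-113.1  112.9] dz/dy -0.1208 dx/dy -0.0303
```

View pics/w18.png

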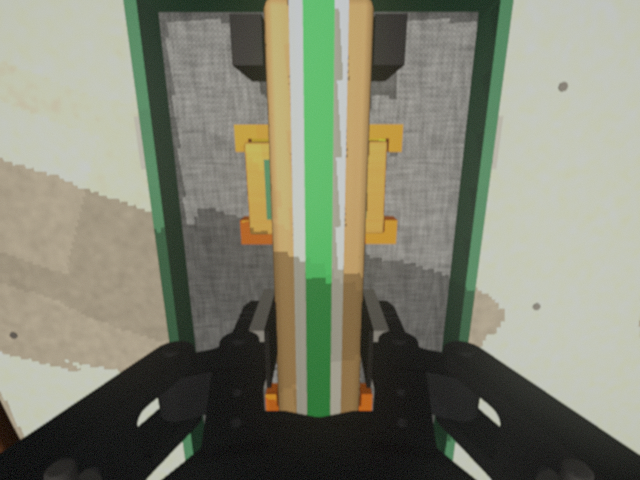

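View pics/s18c.png

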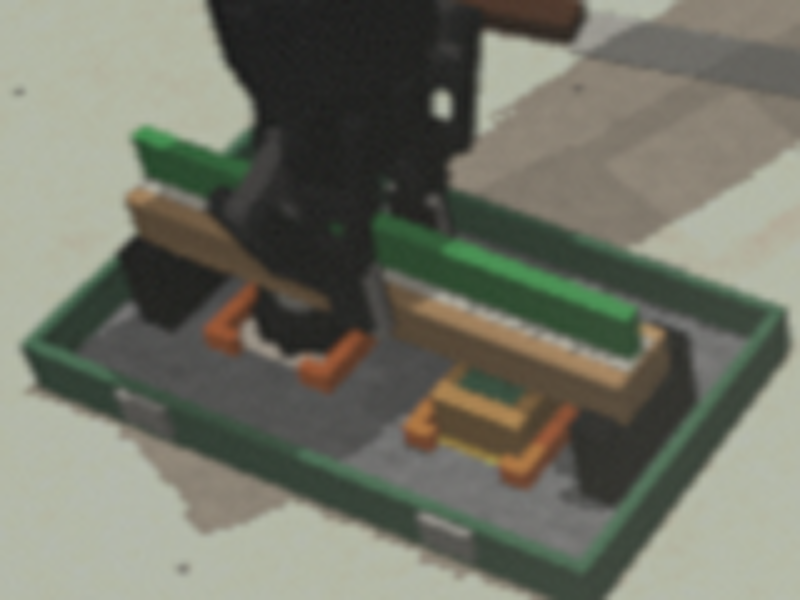

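>>> {"fn": "move_arm", "kwargs": {"commands": [[0,0,-2,0,0,0,0.7],[0,0,-4,0,0,0,0.7],[0,0,-5,0,0,0,0.7],[0,0,-5,0,0,0,0.7],[0,0,-5,0,0,0,0.7]]}}

```text
t: 25.22
ee_pos: [0.5789, -0.2023, 0.1107]
ee_rot: [-1.719, 1.571, -1.78]
wrist_force: [-3.8, 2.0, 4.6]
grip_width: 0.383
```

```bash
python3 sq.py 19; python3 an.py 19
```

```text
t 25.23 tcp [ 578.9 -202.3  110.7] jaw -3.49 toolx [-0. -0. -1.] grip mm 32.6 F [-3.8  2.   4.6]
w blade 8419 ztop 80.1 x [-3.   0.6  3.8] y [-19.8 103.2] dz/dy -0.0031 dx/dy 0.0036
w wood 18160 ztop 58.3 x [-16.1   9.7  17. ] y [-37.2 110.3] dz/dy -0.0619 dx/dy 0.0083
t blade 405 ztop 81.2 x [-3.6  0.1  4. ] y [  8.4 109.8] dz/dy -0.0031 dx/dy 0.0014
t wood 674 ztop 346.1 x [-39.5 -25.3   9.5] y [-55.5  76.9] dz/dy 0.0293 dx/dy 0.0024
s blade 81 ztop 80.4 x [-1.9  0.8  4.2] y [-111.4  103.9] dz/dy -0.0013 dx/dy -0.0069
s wood 751 ztop 57.6 x [-14.6  13.8  23.7] y [-114.7  113.9] dz/dy -0.0935 dx/dy -0.0299
```

View pics/s19c.png

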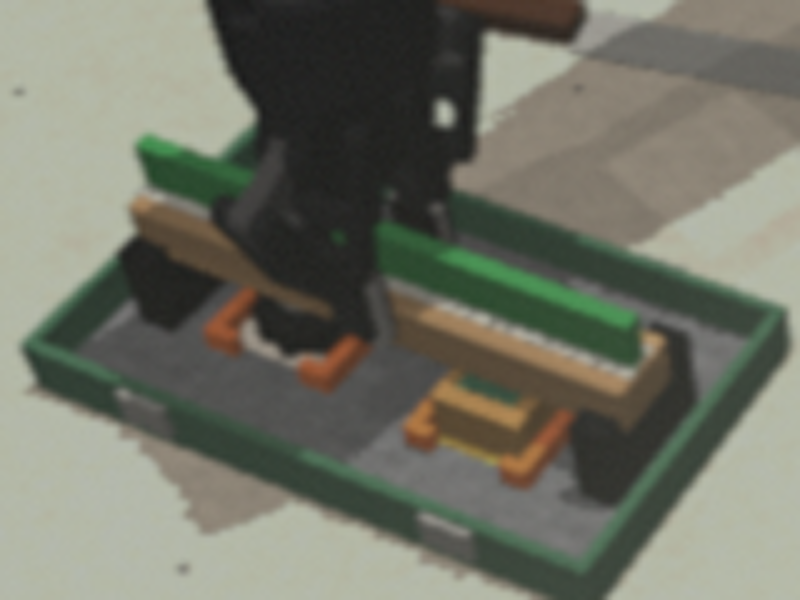

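>>> {"fn": "move_arm", "kwargs": {"commands": [[0,0,0,0,0,0,0.5],[0,0,0,0,0,0,0.2],[0,0,0,0,0,0,-0.2],[0,0,0,0,0,0,-0.4],[0,0,0,0,0,0,-0.4],[0,0,0,0,0,0,-0.4],[0,0,50,0,0,0,-0.4],[0,0,110,0,0,0,-0.4],[-150,150,130,0,0,0,-0.4],[-150,150,130,0,0,0,-0.4],[-150,150,130,0,0,0,-0.4],[-150,150,130,0,0,0,-0.4],[-150,150,130,0,0,0,-0.4],[-150,150,130,0,0,0,-0.4]]}}

```text
t: 27.12
ee_pos: [0.4296, -0.0528, 0.2404]
ee_rot: [-0.388, 1.569, -0.449]
wrist_force: [0.4, -0.2, -0.2]
grip_width: 0.697
```

```bash
python3 sq.py 20; python3 an.py 20
```

```text
t 27.12 tcp [429.6 -52.8 240.4] jaw -3.5 toolx [ 1.7e-03 -8.0e-04 -1.0e+00] grip mm 59.2 F [ 0.4 -0.2 -0.2]
w blade 2165 ztop 79.7 x [-4.  -0.7  4.1] y [-62.9 110. ] dz/dy 0.0008 dx/dy 0.0027
w wood 3454 ztop 57.6 x [-16.6 -13.1  13.8] y [-87.3 112.2] dz/dy -0.0009 dx/dy 0.0274
t blade 766 ztop 81.3 x [-3.5  0.3  4.1] y [-112.7   99.4] dz/dy 0.0015 dx/dy 0.0012
t wood 761 ztop 59.3 x [-15.8  11.6  17.1] y [-114.1   95.5] dz/dy 0.0016 dx/dy 0.0945
s blade 137 ztop 79.9 x [-2.5  1.1  4.4] y [-112.3   77.8] dz/dy -0.0007 dx/dy -0.0059
s wood 963 ztop 57.2 x [-11.1  14.4  17.9] y [-112.8  113.1] dz/dy -0.0011 dx/dy -0.0224
```

View pics/s20c.png

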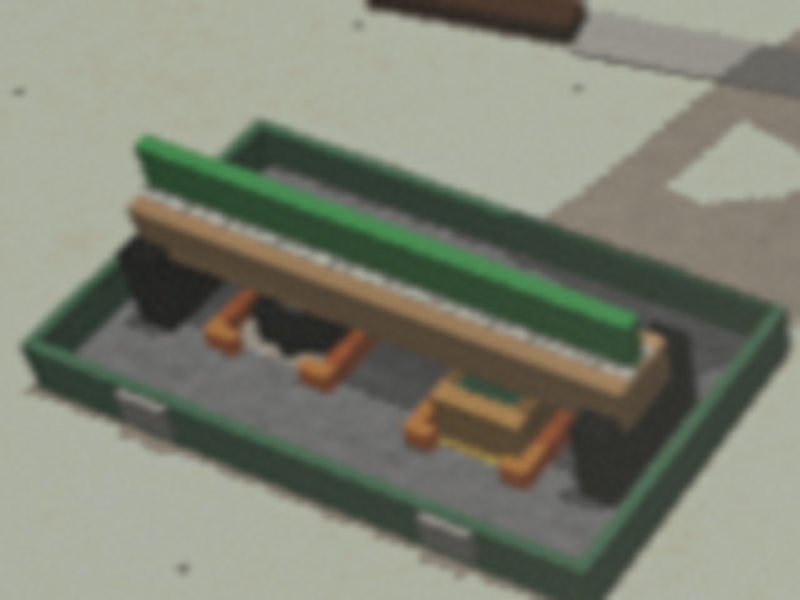

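View pics/t20.png

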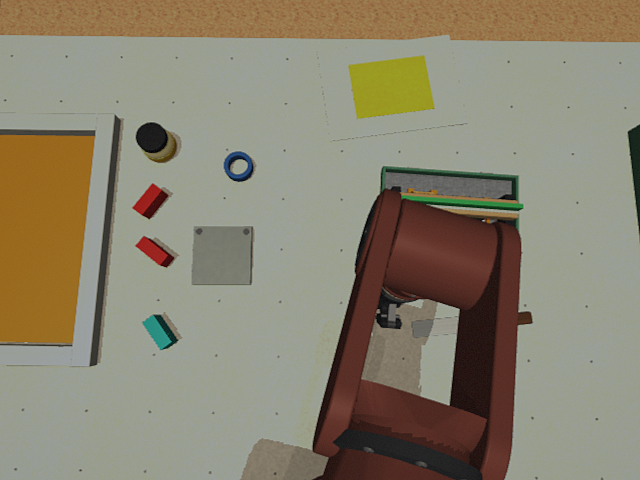

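```bash
python3 -c "
from rig import env
print(env.hand_in()); print(env.get_state()['t'])"
```

```text
the job is handed in; nothing more can be done
None
the job is handed in; nothing more can be done
```

The kit is packed and handed in at about 27 s of the 72 s allowed; the hand-in gives no verdict.

- **Block:** I tipped it over the step plate's edge, regrasped it by its ends and laid it flat in the yellow-floored pocket. Its top read 29.5 mm (29 expected), and it was level and within about 2 mm of the pocket centre.
- **Knob:** It is in the white-floored pocket, hub up. The hub top read 27.3 mm (27 expected), about 1–2 mm off centre. The fitted slope of the hub top was under 0.04 rad.
- **Squeegee:** It rests on both cradle seats, blade up. The handle top read 57–59 mm depending on the camera (57 expected), level within 0.002 rad. It was centred across to about 1 mm and along to about 2 mm.
- **Bystanders:** I did not touch the jar, tape or spatula. The last top picture shows the jar and tape where they started. The arm hides part of the spatula there, but what shows is in its starting place.
- **Where the checks disagreed:** The cameras differed by 1–2 mm on the case's y position, which is inside every tolerance. After the squeegee went on, the block and knob were only partly visible, so their measurements are from just before. The last scene picture shows both still in their pockets.

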